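# Slide the inspection tray into its runners until the roller catch snaps home

### The arm

A 6-joint arm with a two-finger parallel gripper is mounted at the origin on a cart in front of the work surface, level with it; the furniture and walls round the work are solid. World frame = base frame: x ahead of the robot, y to its left, z up, the work surface at z = 0. Lengths are in m, angles in rad, forces in N, time in s.
With the tool pointing down it reaches from about 0.375 to 0.75 m from the base axis. Payload 9 kg.
Tool frame: the origin (TCP) lies midway between the tips of the shut fingers; the grasp point (between the pads) lies robot.pinch_z behind it (robot.pinch_z is the distance from the TCP to the grasp point, in m); z points along the fingers, y is the line along which they close (so a half turn about z gives the same grasp; the last joint's range is limited). The gripper opens to 85 mm and grips with 20 to 120 N. Pads are 22 mm wide; open, the fingers measure 114 mm over their backs; the gripper's body (76 mm by 85 mm) begins 54 mm behind the grasp point. The pads swing forward as they close: fully open they stand 13 mm farther back than shut.
Start: joints at [1.123, 0.104, 0.097, 1.564, 0, 1.353], TCP at [0.137, 0.584, 0.231] pointing down, gripper open.
Joint ranges: [-2.99, 2.99], [-0.84, 1.86], [-1.1, 1.16], [-1.84, 2.11], [-1.51, 1.56], [-3.14, 3.14]. Speed limits (rad/s): [2.22, 2.22, 2.57, 3.14, 3.14, 3.14].

### API

Orientations are given as a unit quaternion [w, x, y, z].
In Python, from workcell import readout, viewer, robot gives the robot as it stands. The module is installed in compiled form; this text tells all that it offers.
- The arm moves only by the tool move_arm, never from a script. Its argument "deltas" is a list of rows, each an object with "travel": the shift along the tool's x, y, z as a fraction of full scale, a list of three; "rotation": the turn, a rotation vector about the tool's x, y, z as a fraction of full scale, a list of three. In form: [{"travel": [x, y, z], "rotation": [ax, ay, az]}, ...]. A call has 1 to 5 rows; each row shifts and turns the commanded pose from where the row before left it, along the tool's axes as they then stand; what a row does not reach is not made up. Full scale, the value 1, is 0.025 m for a shift and 0.08 rad for a turn. A row lasts 1/12 s, in which the tool goes at most 41.7 mm and 7.16 degrees, less where a joint would pass 70% of its speed; a pose out of reach is approached as far as the arm can. A call with a number of a shift or a turn outside -1 to 1 is refused whole. A call with a gripper value outside its range is refused whole. "hand" is the gripper's target within -1 to 1 (fully open at 1, half-way at 0, shut at -1), set as the call begins (left out, the last holds). The fingers move at their own pace and stop on an object; "force" is the grip in N (left out, the last holds). Time passes only in rows, so rows that do not move let the fingers close. It gives the time, the measured TCP pose, the force, the opening and the grip force at its end, in the units of the state.
- readout.get_obs(): the state, without advancing time (a new reading comes with each control period).
- viewer.grab_frame(name): name is "scene" or "top" or "wrist"; returns the picture (400x640x3 uint8, red, green, blue); there is no depth.
- viewer.calibration(name): a dict with "camera_matrix" (3x3 intrinsics, pixels), "R" (3x3) and "t" (3): a world point X has camera coordinates R X + t; the wrist camera has in their place "T_tool_cam" (4x4, takes a point from camera to tool coordinates, whose origin is the TCP and whose axes are the flange's). Camera axes: x right, y down, z forward; pixel columns grow to the right and rows downward; lengths in m; the calibration is good to about 2 mm. A picture is of the moment at which its call begins: read the wrist's pose just before it. calibration takes no time and is no camera call.
- robot.finish_job(): hands the job in; it is judged then, once.
The state is a dict: "time": time; "q": joint angles; "joint_vel": joint speeds; "joint_efforts": joint torques, N m; "position": TCP position; "eef_rot": TCP orientation; "force": force on the tool from outside, world axes, zero at the start; "torque": the same for the moment, N m; "gripper_width": finger opening in m; "finger_force": force on a finger pad.
Only numpy, scipy, OpenCV 4.12 (cv2) and the standard library are available. Lean on these libraries where they do the work, as an engineer would, in place of code of your own. Each camera call takes 0.05 s, during which the arm holds its last target. There are 200 camera calls.

### The job

Put the inspection tray away in the bench rack: lift it by its black upright grip and slide it, level, into the middle pair of runners, the adjustable pair with yellow mouths. Push it gently home until the roller catch at the back has snapped behind the head of the tray's brass pin and the tray comes up firm against the catch's end stop, but do not force it; then let go. The tally counter and the orange cap stay in the tray; leave the other things on the bench alone.

Things in the scene. Friction and masses are not known exactly. Their poses are not given: they have to be found in the camera images.
- tray_grip (a point): Centre of the tray's black upright grip plate: 10 mm thick (tray's x), 34 mm wide (y), standing from 3 to 45 mm above the tray's underside; this point is 24 mm above the underside. Axes are the tray's: +x points from the grip to the tray's rear edge, which enters the rack first; z up. Pinch the plate from above across its 10 mm.
- tray_nose (a point): Middle of the tray's rear edge (it enters the rack first), on the underside, 170 mm from the grip's centre along the tray's +x; axes as tray_grip. A brass pin, its axis 8 mm above the underside, sticks out 24 mm beyond this edge: neck 10 mm across, head 15 mm across, pointed end.
- mouth (a point): Middle of the mouth of the adjustable middle runners, level with the top of their ledges, on which the tray's underside slides; 72 to 104 mm above the bench. +x points straight into the rack, z up. C channels 125 mm long, 154 mm between the webs, 14 mm ledges, 9 mm high inside; yellow flared mouths reach 14 mm out in front of this point and widen the entry by 5 mm at each side and 6 mm up and down.
- rack: Bench rack, fast on the bench: four aluminium uprights on a grey base, 171 mm high, 225 mm wide over its knobs, 190 mm deep, open in front, and open above between the uprights. Fixed runners like the middle ones, but without yellow, have ledges 35 mm and 138 mm above the bench. A roll of blue tape lies on its base. Origin on the bench straight below the runners' mouth, +x into the rack.
- roller_l (a joint): Left spring roller of the catch behind the middle runners; how far it is pushed aside, m: 0 with nothing between the rollers, 0.0045 while the pin's head passes, 0.002 once closed behind the head. The catch is set anywhere in its slot, so the tray comes home with its rear edge 98 to 125 mm past the mouth: not measured, to be felt.
- roller_r (a joint): Right spring roller of the catch, same values. Pushing the pin's head through takes 6 to 9 N and then pulls the tray in; after some 3 mm more it comes up solid against the catch's end stop. Press it against the stop with 10 to 18 N of push; much more (30 N of contact in all, of which the closed rollers and the weight make 7 N) counts as forcing.
- tray: The tray: aluminium sheet 3 mm thick, 150 mm wide, 105 mm long, about 0.12 kg (0.18 kg loaded); 14 mm walls stand 57 mm either side of the middle, so plain sheet edges run in the runners. A 34 mm wide tongue in front carries the grip, 65 mm from the tray. Origin and axes as tray_nose.
- tally_counter: Grey-white hand tally counter, 53 x 48 mm, 24 mm high, lying in the tray; origin at its foot.
- end_cap_3: Orange tube end cap, 22 mm across, 11 mm high, lying in the tray; origin at its foot.
- cap_bin: Yellow bin of black caps, 140 x 100 x 56 mm, left at the front of the bench; origin at its foot.
- wood_block: Hardwood block, 30 x 39 x 44 mm, at the right; origin at its foot.
- plug_gauge: Plug gauge with a green ring, 111 mm long, 26 mm thick, lying at the right; origin at its foot.
Not all that is in view belongs to the job. Of the things that look like the tray, the larger one is meant.

How it is judged:
By the outcome, as a careful person would: the job done as asked, in the order asked, and still so for the second after the job is handed in, with the robot touching nothing.
It also fails if it takes over 58 s, if anything falls off the work surface, if the arm or the gripper's body presses on something with over 40 N, if the wrist force passes 120 N, or if a joint passes its speed limit or range.

## Working session

There is one attempt and no reset: what is moved stays moved. The work goes in short steps, Python scripts to look and compute and a tool call to move; the robot and the scene stay as the last step left them, time stands still between calls to the robot, and variables do not carry over. Pictures are saved under pics/ and viewed, at most 12 in all, crops included, and the job is handed in when it is done.

Besides the shell and the picture viewer there is one more tool, called as name(argument=value, ...) on one line, values as JSON. move_arm: Moves the arm, as the interface text tells. Shift numbers are shares of 0.025 m and turn numbers shares of 0.08 rad, none past 1 either way. Its arguments: {"type":"object","properties":{"deltas":{"type":"array","items":{"type":"object","properties":{"travel":{"type":"array","items":{"type":"number","minimum":-1,"maximum":1}},"rotation":{"type":"array","items":{"type":"number","minimum":-1,"maximum":1}}}}},"hand":{"type":"number"},"force":{"type":"number"}},"required":["deltas"]}

```bash
mkdir -p pics; cat > h.py <<'E'
import numpy as np,cv2
from scipy.spatial.transform import Rotation as Ro
from workcell import readout,viewer,robot
def snap(n,f):
    im=viewer.grab_frame(n); cv2.imwrite('pics/'+f,im[:,:,::-1]); return im
def cam(n,o=None):
    c=viewer.calibration(n);K=np.array(c['camera_matrix'])
    if 'R' in c: return K,np.array(c['R']),np.array(c['t'])
    o=o or readout.get_obs();w,x,y,z=o['eef_rot'];T=np.eye(4);T[:3,:3]=Ro.from_quat([x,y,z,w]).as_matrix();T[:3,3]=o['position']
    M=np.linalg.inv(T@np.array(c['T_tool_cam']));return K,M[:3,:3],M[:3,3]
def ray(C,u,v,z):
    K,R,t=C;c=-R.T@t;d=R.T@np.linalg.inv(K)@[u,v,1];return c+d*(z-c[2])/d[2]
def proj(C,X):
    K,R,t=C;p=K@(R@np.array(X)+t);return p[:2]/p[2]
E
python3 - <<'E'
from h import *
o=readout.get_obs();print(o,robot.pinch_z)
snap('top','top0.png');snap('scene','scene0.png');snap('wrist','w0.png')
for n in('top','scene'):
    K,R,t=cam(n);print(n,K.tolist(),(-R.T@t).round(3),R.round(3).tolist())
print(viewer.calibration('wrist'))
E
```

```text
{'time': 0.0, 'q': array([1.12332660e+00, 1.04696126e-01, 9.64676357e-02, 1.56391521e+00,
       9.97024228e-06, 1.35309254e+00]), 'joint_vel': array([-0.00110789, -0.00110364,  0.0001706 ,  0.00168418, -0.00058609,
        0.00192986]), 'joint_efforts': array([-2.90073702e-03, -5.56932020e+01,  5.03651762e+01,  1.71758415e-02,
       -7.14121124e-04, -9.98889931e-06]), 'position': array([0.13648946, 0.58392118, 0.2305233 ]), 'eef_rot': array([-2.24662698e-04,  1.14630407e-01,  9.93407981e-01, -6.35139919e-04]), 'force': array([-0.11953744, -0.44383205,  0.2349777 ]), 'torque': array([-0.03140252,  0.00351639, -0.01122878]), 'finger_force': 0.0, 'gripper_width': 0.08602758568151467} 0.0187
top [[471.7301668584248, 0.0, 311.7255923248098], [0.0, 471.7301668584248, 206.0224980509548], [0.0, 0.0, 1.0]] [ 0.329 -0.063  1.41 ] [[0.007, -1.0, -0.005], [-0.978, -0.006, -0.208], [0.208, 0.006, -0.978]]
scene [[376.261667664491, 0.0, 322.4445861345309], [0.0, 376.261667664491, 205.42034910335502], [0.0, 0.0, 1.0]] [ 0.048 -0.678  0.744] [[0.755, -0.656, -0.003], [-0.42, -0.48, -0.771], [0.504, 0.583, -0.637]]
{'camera_matrix': array([[317.24527381,   0.        , 318.62775056],
       [  0.        , 317.24527381, 196.64737737],
       [  0.        ,   0.        ,   1.        ]]), 'T_tool_cam': array([[-1.24969101e-04, -9.55419214e-01, -2.95252619e-01,
         7.55728406e-02],
       [ 9.99999641e-01,  1.28093756e-04, -8.37764938e-04,
         1.64694254e-03],
       [ 8.38236735e-04, -2.95252618e-01,  9.55418855e-01,
        -1.42452395e-01],
       [ 0.00000000e+00,  0.00000000e+00,  0.00000000e+00,
         1.00000000e+00]])}
```

View pics/top0.png

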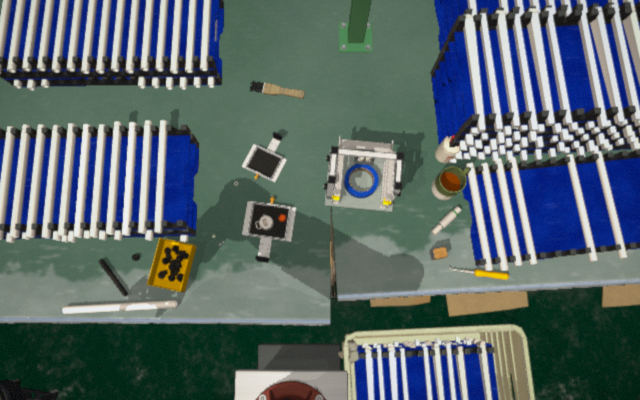

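View pics/scene0.png

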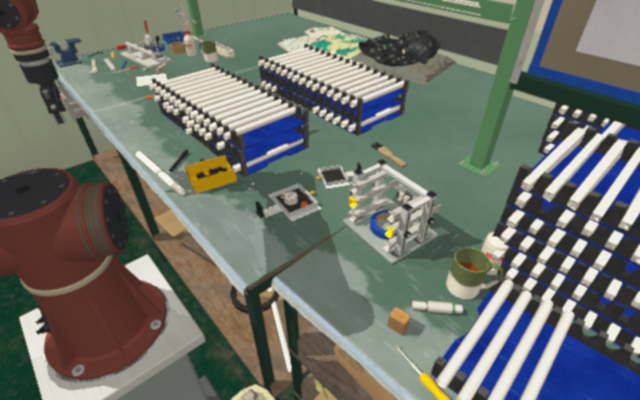

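The top view shows the larger tray at about (270,221), with its grip at (263,247) and its pin at (273,200). The rack is at (363,175) with its yellow mouths near y=200. I'll enlarge that area.

```bash
python3 - <<'E'
import cv2
im=cv2.imread('pics/top0.png')[130:270,235:415]
cv2.imwrite('pics/top0c.png',cv2.resize(im,(771,600),interpolation=cv2.INTER_CUBIC))
from h import *
C=cam('top');
for p in [(263,250),(273,201)]: print(ray(C,*p,.02))
print(ray(C,363,200,.09))
E
```

```text
[0.49012696 0.08840802 0.02      ]
[0.63868682 0.0623807  0.02      ]
[ 0.62750437 -0.20206705  0.09      ]
```

View pics/top0c.png

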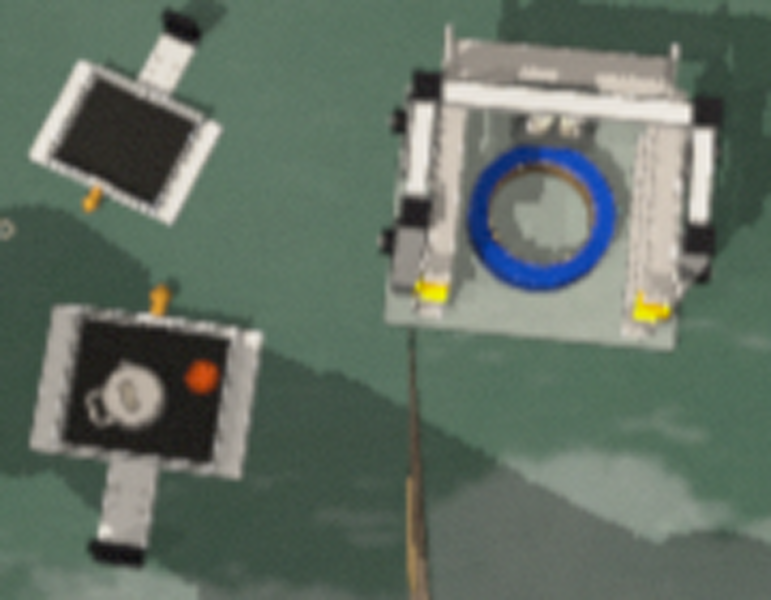

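The crop shows the tray corners at (55,305), (262,332), (240,478) and (32,450), and the grip at (118,552). The yellow mouths are at (432,292) and (652,308), so the rack is turned a few degrees. I'll move to a wrist view that covers both.

```bash
cat >> h.py <<'E'
def plan(pos,Rt,n=None,vmax=1.0):
    """rows (tool axes) to go to pos,R; print"""
    o=readout.get_obs();w,x,y,z=o['eef_rot'];R=Ro.from_quat([x,y,z,w]);p=np.array(o['position'])
    rv=(R.inv()*Ro.from_matrix(Rt)).as_rotvec();d=np.array(pos)-p
    m=int(max(np.ceil(np.linalg.norm(d)/.025/vmax),np.ceil(np.abs(rv).max()/.08))) or 1
    m=max(m,n or 1)
    print('rows',m,'dworld',d.round(4),'rv',rv.round(4))
    for i in range(m):
        Ri=R*Ro.from_rotvec(rv*i/m); t=Ri.inv().apply(d/m)/.025
        print(i,'"travel":',t.round(3).tolist(),'"rotation":',(rv/m/.08).round(3).tolist())
def Rdown(yaw): # tool y points along yaw (tray x)
    y=np.array([np.cos(yaw),np.sin(yaw),0]);z=np.array([0,0,-1.]);return np.stack([np.cross(y,z),y,z],1)
E
python3 - <<'E'
from h import *
C=cam('top');f=lambda u,v,z:ray(C,235+u/4.283,130+v/4.283,z)
P=[f(*p,.003) for p in[(55,305),(262,332),(240,478),(32,450)]]
print(np.round(P,4)); d=P[0]+P[1]-P[2]-P[3];ty=np.arctan2(d[1],d[0]);print('tray yaw',ty,'grip',f(118,550,.045))
a,b=f(432,292,.095),f(652,308,.095);d=a-b;print('mouth',(a+b)/2,'yaw',np.arctan2(-d[0],d[1]),np.linalg.norm(d))
plan([.52,-.03,.26],Rdown(ty))
E
```

```text
[[ 0.6414  0.1409  0.003 ]
 [ 0.6225 -0.0072  0.003 ]
 [ 0.5179  0.0068  0.003 ]
 [ 0.5368  0.1534  0.003 ]]
tray yaw -0.12613500027425492 grip [0.46282514 0.08628686 0.045     ]
mouth [ 0.6262249  -0.19730963  0.095     ] yaw -0.06882524662893166 0.1468401839200165
rows 29 dworld [ 0.3834 -0.614   0.0293] rv [-9.0000e-04  6.0000e-04  1.4671e+00]
0 "travel": [-0.708, -0.704, -0.04] "rotation": [-0.0, 0.0, 0.632]
1 "travel": [-0.743, -0.668, -0.04] "rotation": [-0.0, 0.0, 0.632]
2 "travel": [-0.775, -0.629, -0.04] "rotation": [-0.0, 0.0, 0.632]
3 "travel": [-0.806, -0.589, -0.04] "rotation": [-0.0, 0.0, 0.632]
4 "travel": [-0.835, -0.548, -0.04] "rotation": [-0.0, 0.0, 0.632]
5 "travel": [-0.862, -0.505, -0.04] "rotation": [-0.0, 0.0, 0.632]
6 "travel": [-0.886, -0.46, -0.04] "rotation": [-0.0, 0.0, 0.632]
7 "travel": [-0.908, -0.415, -0.04] "rotation": [-0.0, 0.0, 0.632]
8 "travel": [-0.928, -0.369, -0.04] "rotation": [-0.0, 0.0, 0.632]
9 "travel": [-0.945, -0.321, -0.04] "rotation": [-0.0, 0.0, 0.632]
10 "travel": [-0.96, -0.273, -0.04] "rotation": [-0.0, 0.0, 0.632]
11 "travel": [-
[... 491 characters left out ...]
4] "rotation": [-0.0, 0.0, 0.632]
19 "travel": [-0.983, 0.177, -0.04] "rotation": [-0.0, 0.0, 0.632]
20 "travel": [-0.972, 0.227, -0.04] "rotation": [-0.0, 0.0, 0.632]
21 "travel": [-0.96, 0.276, -0.04] "rotation": [-0.0, 0.0, 0.632]
22 "travel": [-0.945, 0.324, -0.04] "rotation": [-0.0, 0.0, 0.632]
23 "travel": [-0.927, 0.371, -0.04] "rotation": [-0.0, 0.0, 0.632]
24 "travel": [-0.907, 0.418, -0.04] "rotation": [-0.0, 0.0, 0.632]
25 "travel": [-0.885, 0.463, -0.04] "rotation": [-0.0, 0.0, 0.632]
26 "travel": [-0.86, 0.507, -0.04] "rotation": [-0.0, 0.0, 0.632]
27 "travel": [-0.833, 0.55, -0.04] "rotation": [-0.0, 0.0, 0.632]
28 "travel": [-0.805, 0.591, -0.04] "rotation": [-0.0, 0.0, 0.632]
```

move_arm(deltas=[{"travel":[-0.71,-0.7,-0.04],"rotation":[0,0,0.63]},{"travel":[-0.74,-0.67,-0.04],"rotation":[0,0,0.63]},{"travel":[-0.78,-0.63,-0.04],"rotation":[0,0,0.63]},{"travel":[-0.81,-0.59,-0.04],"rotation":[0,0,0.63]},{"travel":[-0.83,-0.55,-0.04],"rotation":[0,0,0.63]}], hand=1)

```text
time: 0.57
position: [0.2032, 0.4772, 0.236]
eef_rot: [-0.0, 0.24, 0.971, -0.0]
force: [0.4, 0.9, -0.3]
gripper_width: 0.0856
finger_force: 0.0
```

move_arm(deltas=[{"travel":[-0.86,-0.5,-0.04],"rotation":[0,0,0.63]},{"travel":[-0.89,-0.46,-0.04],"rotation":[0,0,0.63]},{"travel":[-0.91,-0.41,-0.04],"rotation":[0,0,0.63]},{"travel":[-0.93,-0.37,-0.04],"rotation":[0,0,0.63]},{"travel":[-0.95,-0.32,-0.04],"rotation":[0,0,0.63]}])

```text
time: 0.98
position: [0.2698, 0.3715, 0.2412]
eef_rot: [-0.0, 0.36, 0.933, -0.0]
force: [0.6, 0.1, 0.6]
gripper_width: 0.0852
finger_force: 0.0
```

move_arm(deltas=[{"travel":[-0.96,-0.27,-0.04],"rotation":[0,0,0.63]},{"travel":[-0.97,-0.22,-0.04],"rotation":[0,0,0.63]},{"travel":[-0.98,-0.17,-0.04],"rotation":[0,0,0.63]},{"travel":[-0.99,-0.12,-0.04],"rotation":[0,0,0.63]},{"travel":[-1,-0.07,-0.04],"rotation":[0,0,0.63]}])

```text
time: 1.4
position: [0.3365, 0.2662, 0.2462]
eef_rot: [-0.0, 0.474, 0.88, 0.0]
force: [-0.1, 0.9, 0.5]
gripper_width: 0.0853
finger_force: 0.0
```

move_arm(deltas=[{"travel":[-1,-0.02,-0.04],"rotation":[0,0,0.63]},{"travel":[-1,0.03,-0.04],"rotation":[0,0,0.63]},{"travel":[-1,0.08,-0.04],"rotation":[0,0,0.63]},{"travel":[-0.99,0.13,-0.04],"rotation":[0,0,0.63]},{"travel":[-0.98,0.18,-0.04],"rotation":[0,0,0.63]}])

```text
time: 1.82
position: [0.4034, 0.1605, 0.2512]
eef_rot: [-0.0, 0.581, 0.814, 0.0]
force: [0.9, 0.5, -0.2]
gripper_width: 0.0855
finger_force: 0.0
```

move_arm(deltas=[{"travel":[-0.97,0.23,-0.04],"rotation":[0,0,0.63]},{"travel":[-0.96,0.28,-0.04],"rotation":[0,0,0.63]},{"travel":[-0.94,0.32,-0.04],"rotation":[0,0,0.63]},{"travel":[-0.93,0.37,-0.04],"rotation":[0,0,0.63]},{"travel":[-0.91,0.42,-0.04],"rotation":[0,0,0.63]}])

```text
time: 2.23
position: [0.4701, 0.055, 0.2562]
eef_rot: [-0.0, 0.679, 0.734, 0.0]
force: [0.7, 0.2, 0.5]
gripper_width: 0.0853
finger_force: 0.0
```

move_arm(deltas=[{"travel":[-0.88,0.46,-0.04],"rotation":[0,0,0.63]},{"travel":[-0.86,0.51,-0.04],"rotation":[0,0,0.63]},{"travel":[-0.83,0.55,-0.04],"rotation":[0,0,0.63]},{"travel":[-0.8,0.59,-0.04],"rotation":[0,0,0.63]},{"travel":[0,0,0]}])

```text
invalid input
```

```bash
python3 - <<'E'
from h import *
import json
o=readout.get_obs();print(o['time'],o['position'],o['eef_rot'],o['joint_vel'].round(3))
json.dump([list(o['position']),list(o['eef_rot'])],open('w1.json','w'))
im=snap('wrist','w1.png');cv2.imwrite('pics/w1b.png',cv2.resize(im[:,:,::-1],(800,500),interpolation=cv2.INTER_CUBIC))
E
```

```text
2.2333 [0.47006051 0.05499607 0.25620087] [-7.48528453e-05  6.78862265e-01  7.34265633e-01  6.96468616e-06] [-0.508  0.39   0.342 -0.049  0.002  0.097]
```

View pics/w1b.png

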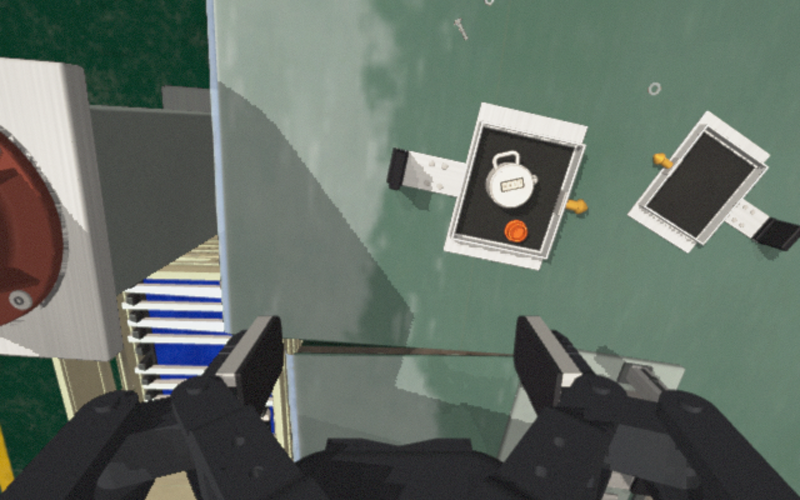

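The wrist view shows the tray with its grip at (398,169) of 800 and plate corners (482,103), (587,127), (540,269) and (444,250). The fingers hide the rack, so I'll shift right for a rack view. A row without a rotation is refused.

```bash
python3 - <<'E'
from h import *
C=cam('wrist');f=lambda u,v,z:ray(C,u*.8,v*.8,z)
P=[f(*p,.003) for p in[(482,103),(587,127),(540,269),(444,250)]]
print(np.round(P,4)); d=P[1]+P[2]-P[0]-P[3];ty=np.arctan2(d[1],d[0]);print('tray yaw',ty,'grip',f(398,169,.045))
plan([.56,-.24,.28],Rdown(-.1))
E
```

```text
[[ 0.5439  0.1519  0.003 ]
 [ 0.6468  0.1378  0.003 ]
 [ 0.6278 -0.0086  0.003 ]
 [ 0.5238  0.0051  0.003 ]]
tray yaw -0.13402515364473905 grip [0.46933295 0.08984147 0.045     ]
rows 13 dworld [ 0.088  -0.2919  0.0242] rv [0.0006 0.0014 0.1726]
0 "travel": [-0.916, 0.205, -0.073] "rotation": [0.001, 0.001, 0.166]
1 "travel": [-0.913, 0.217, -0.073] "rotation": [0.001, 0.001, 0.166]
2 "travel": [-0.91, 0.229, -0.073] "rotation": [0.001, 0.001, 0.166]
3 "travel": [-0.907, 0.241, -0.073] "rotation": [0.001, 0.001, 0.166]
4 "travel": [-0.903, 0.253, -0.074] "rotation": [0.001, 0.001, 0.166]
5 "travel": [-0.9, 0.265, -0.074] "rotation": [0.001, 0.001, 0.166]
6 "travel": [-0.896, 0.277, -0.074] "rotation": [0.001, 0.001, 0.166]
7 "travel": [-0.893, 0.289, -0.074] "rotation": [0.001, 0.001, 0.166]
8 "travel": [-0.889, 0.301, -0.074] "rotation": [0.001, 0.001, 0.166]
9 "travel": [-0.885, 0.313, -0.074] "rotation": [0.001, 0.001, 0.166]
10 "travel": [-0.88, 0.324, -0.074] "rotation": [0.001, 0.001, 0.166]
11 "travel": [-0.876, 0.336, -0.074] "rotation": [0.001, 0.001, 0.166]
12 "travel": [-0.871, 0.348, -0.074] "rotation": [0.001, 0.001, 0.166]
```

move_arm(deltas=[{"travel":[-0.92,0.2,-0.07],"rotation":[0,0,0.17]},{"travel":[-0.91,0.22,-0.07],"rotation":[0,0,0.17]},{"travel":[-0.91,0.23,-0.07],"rotation":[0,0,0.17]},{"travel":[-0.91,0.24,-0.07],"rotation":[0,0,0.17]},{"travel":[-0.9,0.25,-0.07],"rotation":[0,0,0.17]}])

```text
time: 2.7
position: [0.5043, -0.0568, 0.2649]
eef_rot: [-0.0, 0.703, 0.712, -0.0]
force: [0.7, 0.4, -0.0]
gripper_width: 0.0852
finger_force: 0.0
```

move_arm(deltas=[{"travel":[-0.9,0.26,-0.07],"rotation":[0,0,0.17]},{"travel":[-0.9,0.28,-0.07],"rotation":[0,0,0.17]},{"travel":[-0.89,0.29,-0.07],"rotation":[0,0,0.17]},{"travel":[-0.89,0.3,-0.07],"rotation":[0,0,0.17]},{"travel":[-0.88,0.31,-0.07],"rotation":[0,0,0.17]}])

```text
time: 3.12
position: [0.5388, -0.1689, 0.2736]
eef_rot: [-0.0, 0.726, 0.687, 0.0]
force: [1.0, 0.5, -0.4]
gripper_width: 0.0854
finger_force: 0.0
```

move_arm(deltas=[{"travel":[-0.88,0.32,-0.07],"rotation":[0,0,0.17]},{"travel":[-0.88,0.34,-0.07],"rotation":[0,0,0.17]},{"travel":[-0.87,0.35,-0.07],"rotation":[0,0,0.17]},{"travel":[0,0,0],"rotation":[0,0,0]},{"travel":[0,0,0],"rotation":[0,0,0]}])

```text
time: 3.53
position: [0.5592, -0.2359, 0.2783]
eef_rot: [-0.001, 0.741, 0.672, -0.0]
force: [0.1, 0.4, -0.0]
gripper_width: 0.0851
finger_force: 0.0
```

```bash
cat >> h.py <<'E'
import json
def wsnap(n):
    o=readout.get_obs();print(o['time'],o['position'].round(4),o['eef_rot'].round(4),abs(o['joint_vel']).max().round(3))
    json.dump([list(o['position']),list(o['eef_rot'])],open(n+'.json','w'));return snap('wrist',n+'.png')
def wcam(n):
    p,q=json.load(open(n+'.json'));return cam('wrist',{'position':p,'eef_rot':q})
E
python3 - <<'E'
from h import *
im=wsnap('w2');cv2.imwrite('pics/w2b.png',cv2.resize(im[:240,200:520,::-1],(800,600),interpolation=cv2.INTER_CUBIC))
E
```

```text
3.5333 [ 0.5592 -0.2359  0.2783] [-7.000e-04  7.406e-01  6.720e-01 -1.000e-04] 0.031
```

View pics/w2b.png

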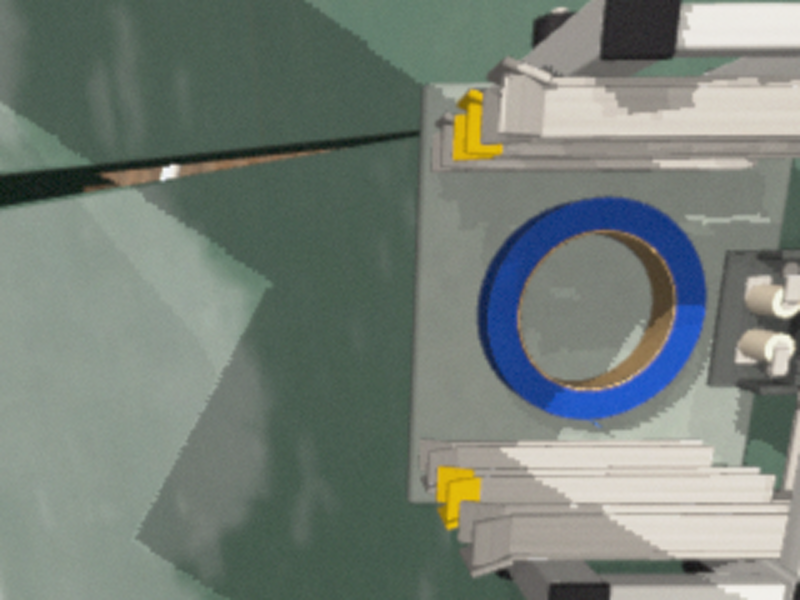

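The crop (scale 2.5, offset 200) shows the left yellow mouth at (455–500,90–158) and the right one at (438–480,468–525). The base front edge is at x≈415 and the rollers at (770,300) and (765,347). I'll take a second, lower view from the front to triangulate.

```bash
python3 - <<'E'
from h import *
plan([.445,-.255,.19],Rdown(-.09))
E
```

```text
rows 6 dworld [-0.1141 -0.02   -0.0885] rv [-0.0009 -0.0008 -0.0059]
0 "travel": [-0.206, -0.744, 0.591] "rotation": [-0.002, -0.002, -0.012]
1 "travel": [-0.205, -0.744, 0.591] "rotation": [-0.002, -0.002, -0.012]
2 "travel": [-0.204, -0.745, 0.591] "rotation": [-0.002, -0.002, -0.012]
3 "travel": [-0.203, -0.745, 0.59] "rotation": [-0.002, -0.002, -0.012]
4 "travel": [-0.203, -0.745, 0.59] "rotation": [-0.002, -0.002, -0.012]
5 "travel": [-0.202, -0.746, 0.59] "rotation": [-0.002, -0.002, -0.012]
```

move_arm(deltas=[{"travel":[-0.2,-0.75,0.59],"rotation":[0,0,0]},{"travel":[-0.2,-0.75,0.59],"rotation":[0,0,0]},{"travel":[-0.2,-0.75,0.59],"rotation":[0,0,0]},{"travel":[-0.2,-0.75,0.59],"rotation":[0,0,0]},{"travel":[-0.2,-0.75,0.59],"rotation":[0,0,0]}])

```text
time: 4.0
position: [0.4627, -0.2499, 0.2046]
eef_rot: [0.0, 0.74, 0.673, 0.0]
force: [-0.4, -0.1, -0.5]
gripper_width: 0.0852
finger_force: 0.0
```

move_arm(deltas=[{"travel":[-0.2,-0.75,0.59],"rotation":[0,0,0]},{"travel":[0,0,0],"rotation":[0,0,0]},{"travel":[0,0,0],"rotation":[0,0,0]}])

```text
time: 4.25
position: [0.4437, -0.2532, 0.19]
eef_rot: [-0.0, 0.74, 0.672, 0.0]
force: [-0.5, 0.6, 0.5]
gripper_width: 0.0855
finger_force: 0.0
```

```bash
python3 - <<'E'
from h import *
im=wsnap('w3')
cv2.imwrite('pics/w3b.png',cv2.resize(im[:240,320:,::-1],(800,600),interpolation=cv2.INTER_CUBIC))
E
```

```text
4.25 [ 0.4437 -0.2532  0.19  ] [-5.000e-04  7.402e-01  6.724e-01  1.000e-04] 0.069
```

View pics/w3b.png

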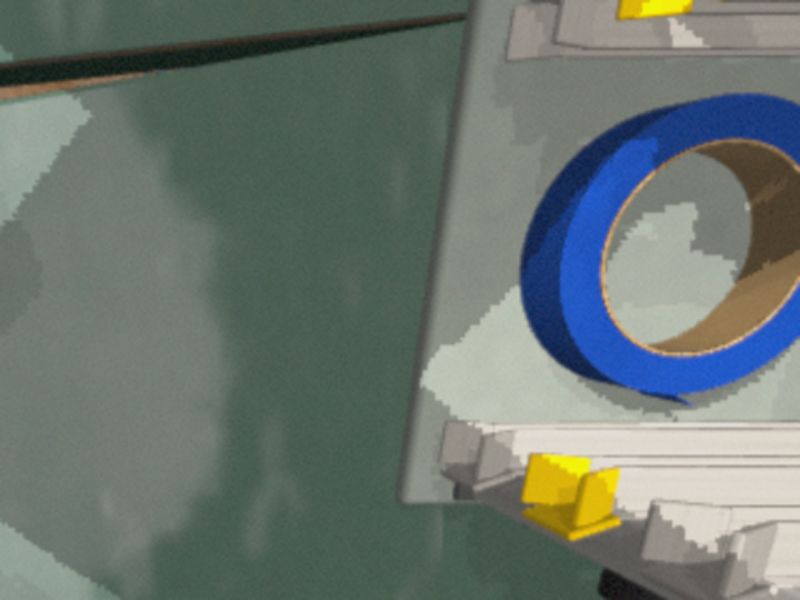

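The second view shows the right yellow mouth at crop (525–620,452–538) and the left one at (620–690,0–18). I'll fit the flare model to the yellow pixels in all the views.

```bash
cat > fit.py <<'E'
from h import *
from scipy.optimize import differential_evolution
S=4
V=[]
for n,C in(('w2',wcam('w2')),('w3',wcam('w3')),('top0',cam('top'))):
    im=cv2.imread(f'pics/{n}.png').astype(int);b,g,r=im[...,0],im[...,1],im[...,2]
    m=(r>130)&(g>100)&(b<80)&(r-b>90)&(r-g<90)
    pts=[proj(C,[.63,y,.09]) for y in(-.1,-.3)]
    k=np.zeros_like(m);
    for p in pts:
        u,v=p.astype(int);q=25 if n=='top0' else 60
        k[max(v-q,0):max(v+q,0),max(u-q,0):u+q]=1
    m&=k>0
    ys,xs=np.where(m);print(n,m.sum(),xs.min(),xs.max(),ys.min(),ys.max())
    x0,y0,x1,y1=xs.min()-12,max(ys.min()-12,0),min(xs.max()+12,640),min(ys.max()+12,400)
    V.append((C,m[y0:y1,x0:x1],(x0,y0)))
def quads(h,flare=True,run=True):
    Q=[]
    for s in(1,-1):
        if flare:
            Q+=[[(0,s*.063,h),(0,s*.077,h),(-.014,s*.082,h-.006),(-.014,s*.063,h-.006)],
                [(0,s*.063,h+.009),(0,s*.077,h+.009),(-.014,s*.082,h+.015),(-.014,s*.063,h+.015)],
                [(0,s*.077,h),(0,s*.077,h+.009),(-.014,s*.082,h+.015),(-.014,s*.082,h-.006)]]
        if run:
            Q+=[[(0,s*.063,h+.01),(0,s*.079,h+.01),(.125,s*.079,h+.01),(.125,s*.063,h+.01)],
                [(0,s*.063,h),(0,s*.079,h),(.125,s*.079,h),(.125,s*.063,h)]]
    return Q
def render(C,shape,off,P,h):
    x,y,z,a=P;c,s=np.cos(a),np.sin(a);M=np.zeros((shape[0]*S,shape[1]*S),np.uint8)
    def draw(Q,val):
        for q in Q:
            pp=[proj(C,[x+c*X-s*Y,y+s*X+c*Y,Z]) for X,Y,Z in q]
            pp=(np.array(pp)-off+.5)*S
            cv2.fillPoly(M,[pp.round().astype(np.int32)],val)
    draw(quads(z,True,False),1);draw(quads(z,False,True)[0::2],0);draw(quads(.138),0)
    return cv2.resize(M.astype(np.float32),shape[::-1],interpolation=cv2.INTER_AREA)
def cost(P):
    t=0
    for C,m,off in V:
        R=render(C,m.shape,off,P,0);t+=np.abs(R-m).sum()/m.sum()
    return t
if __name__=='__main__':
    r=differential_evolution(cost,[(.60,.66),(-.22,-.18),(.068,.108),(-.14,0)],seed=1,maxiter=60,popsize=12)
    print(r.x.round(4),r.fun)
    for C,m,off in V:
        R=render(C,m.shape,off,r.x,0);print(np.abs(R-m).sum(),m.sum())
    o=[]
    for C,m,off in V[:2]:
        R=render(C,m.shape,off,r.x,0);I=np.stack([0*R,m*255,R*255],2).astype(np.uint8);o.append(cv2.resize(I,(390,590),interpolation=cv2.INTER_NEAREST))
    cv2.imwrite('pics/fit.png',np.hstack(o))
E
time python3 fit.py
```

```text
w2 588 375 400 36 211
w3 1184 529 596 0 215
top0 58 332 391 195 204
[ 0.6387 -0.1964  0.0885 -0.09  ] 0.7838757619776708
136.3125 588
277.25 1184
18.4375 58
real	0m2.226s
user	0m2.643s
sys	0m0.100s
```

```bash
python3 - <<'E'
from fit import *
from scipy.optimize import minimize
for z in(.082,.084,.086,.088,.090,.092,.094):
    r=differential_evolution(lambda p:cost([p[0],p[1],z,p[2]]),[(.62,.655),(-.21,-.18),(-.13,-.05)],seed=2,maxiter=25,popsize=10);print(z,r.x.round(4),round(r.fun,3))
# independently per-view subsets
VV=V[:]
for k in ([0,1],[0,2],[1,2]):
    V[:]=[VV[i] for i in k]
    r=differential_evolution(cost,[(.61,.66),(-.22,-.18),(.07,.106),(-.14,-.03)],seed=1,maxiter=40,popsize=10);print(k,r.x.round(4),round(r.fun,3))
E
```

```text
w2 588 375 400 36 211
w3 1184 529 596 0 215
top0 58 332 391 195 204
0.082 [ 0.6399 -0.1973 -0.0878] 1.137
0.084 [ 0.6395 -0.1966 -0.0885] 0.974
0.086 [ 0.639  -0.1964 -0.0915] 0.845
0.088 [ 0.6388 -0.1964 -0.0892] 0.793
0.09 [ 0.6383 -0.1967 -0.0901] 0.796
0.092 [ 0.6382 -0.1964 -0.0921] 0.824
0.094 [ 0.638  -0.1962 -0.0964] 0.898
[0, 1] [ 0.639  -0.1964  0.0888 -0.0887] 0.45
[0, 2] [ 0.6385 -0.1962  0.09   -0.0951] 0.542
[1, 2] [ 0.638  -0.1963  0.0887 -0.0933] 0.501
```

View pics/fit.png

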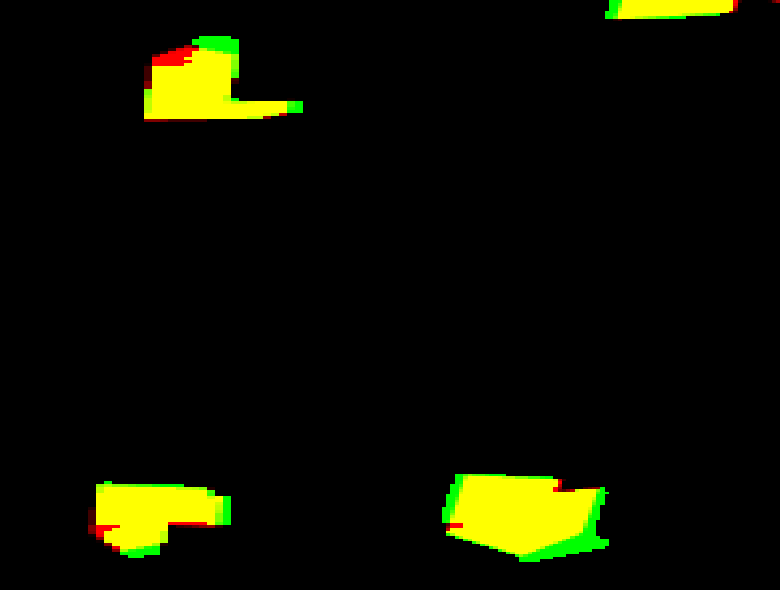

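The fit is good: mouth at about (0.6385,-0.1964,0.0888), yaw -0.091. Next is a stationary look at the tray.

```bash
python3 - <<'E'
from h import *
plan([.48,.045,.2],Rdown(-.13))
E
```

```text
rows 13 dworld [0.0353 0.2987 0.009 ] rv [0.0009 0.0002 0.0347]
0 "travel": [0.925, 0.021, -0.028] "rotation": [0.001, 0.0, 0.033]
1 "travel": [0.925, 0.018, -0.028] "rotation": [0.001, 0.0, 0.033]
2 "travel": [0.925, 0.016, -0.028] "rotation": [0.001, 0.0, 0.033]
3 "travel": [0.925, 0.013, -0.028] "rotation": [0.001, 0.0, 0.033]
4 "travel": [0.925, 0.011, -0.028] "rotation": [0.001, 0.0, 0.033]
5 "travel": [0.925, 0.008, -0.028] "rotation": [0.001, 0.0, 0.033]
6 "travel": [0.925, 0.006, -0.028] "rotation": [0.001, 0.0, 0.033]
7 "travel": [0.925, 0.003, -0.028] "rotation": [0.001, 0.0, 0.033]
8 "travel": [0.925, 0.001, -0.028] "rotation": [0.001, 0.0, 0.033]
9 "travel": [0.925, -0.002, -0.028] "rotation": [0.001, 0.0, 0.033]
10 "travel": [0.925, -0.004, -0.028] "rotation": [0.001, 0.0, 0.033]
11 "travel": [0.925, -0.007, -0.028] "rotation": [0.001, 0.0, 0.033]
12 "travel": [0.925, -0.009, -0.028] "rotation": [0.001, 0.0, 0.033]
```

move_arm(deltas=[{"travel":[0.92,0.02,-0.03],"rotation":[0,0,0.03]},{"travel":[0.92,0.02,-0.03],"rotation":[0,0,0.03]},{"travel":[0.92,0.01,-0.03],"rotation":[0,0,0.03]},{"travel":[0.92,0.01,-0.03],"rotation":[0,0,0.03]},{"travel":[0.92,0.01,-0.03],"rotation":[0,0,0.03]}])

```text
time: 4.72
position: [0.459, -0.1387, 0.1957]
eef_rot: [0.001, 0.744, 0.668, 0.0]
force: [0.9, -0.2, -0.7]
gripper_width: 0.0855
finger_force: 0.0
```

move_arm(deltas=[{"travel":[0.92,0,-0.03],"rotation":[0,0,0.03]},{"travel":[0.92,0,-0.03],"rotation":[0,0,0.03]},{"travel":[0.92,0,-0.03],"rotation":[0,0,0.03]},{"travel":[0.92,0,-0.03],"rotation":[0,0,0.03]},{"travel":[0.92,0,-0.03],"rotation":[0,0,0.03]}])

```text
time: 5.13
position: [0.4718, -0.024, 0.1995]
eef_rot: [0.001, 0.748, 0.664, 0.001]
force: [-0.0, 0.1, 0.0]
gripper_width: 0.0855
finger_force: 0.0
```

move_arm(deltas=[{"travel":[0.92,0,-0.03],"rotation":[0,0,0.03]},{"travel":[0.92,0,-0.03],"rotation":[0,0,0.03]},{"travel":[0.92,0,-0.03],"rotation":[0,0,0.03]},{"travel":[0,0,0],"rotation":[0,0,0]},{"travel":[0,0,0],"rotation":[0,0,0]}])

```text
time: 5.55
position: [0.48, 0.0442, 0.2015]
eef_rot: [0.001, 0.749, 0.662, 0.001]
force: [0.4, -0.8, 0.5]
gripper_width: 0.0852
finger_force: 0.0
```

```bash
python3 - <<'E'
from h import *
im=wsnap('w4');C=wcam('w4');u,v=proj(C,[.55,.08,.01]);print(u,v)
cv2.imwrite('pics/w4b.png',cv2.resize(im[:240,220:540,::-1],(800,600),interpolation=cv2.INTER_CUBIC))
E
```

```text
5.55 [0.48   0.0442 0.2015] [7.000e-04 7.494e-01 6.621e-01 7.000e-04] 0.042
381.0885889821432 131.56018429780187
```

View pics/w4b.png

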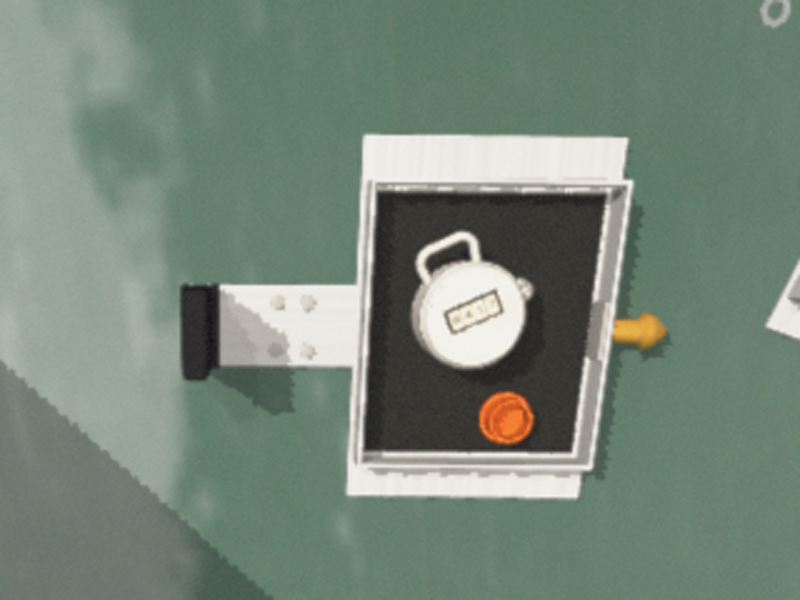

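The grip's top is at crop (195,332). The plate corners are (363,135), (628,138), (579,497) and (347,494), and the pin tip is at (668,330). I'll solve for the tray pose and plan the approach.

```bash
python3 - <<'E'
from h import *
from scipy.optimize import least_squares
C=wcam('w4')
# tray frame origin grip
pts=[((65,.075,.003),(363,135)),((170,.075,.003),(628,138)),((170,-.075,.003),(579,497)),((65,-.075,.003),(347,494)),((194,0,.008),(668,330)),
((-5,.017,.045),(181,285)),((-5,-.017,.045),(184,380)),((5,.017,.045),(210,285)),((5,-.017,.045),(207,380))]
def res(p):
    c,s=np.cos(p[2]),np.sin(p[2]);o=[]
    for (x,y,z),(u,v) in pts:
        x=x/1000;q=proj(C,[p[0]+c*x-s*y,p[1]+s*x+c*y,z]);o+=list(q-[220+u/2.5,v/2.5])
    return np.array(o)
r=least_squares(res,[.468,.089,-.13],loss='soft_l1');print(r.x.round(4));print(r.fun.reshape(-1,2).round(1).tolist())
x,y,a=r.x
# TCP such that pads (pinch .0187 behind tcp) at z=.030
plan([x,y,.06],Rdown(a))
E
```

```text
[ 0.467   0.0919 -0.1358]
[[0.8, -1.1], [0.9, -0.9], [-0.1, 0.1], [-0.3, 0.3], [-1.1, 0.1], [0.1, 0.7], [-0.6, -0.2], [-0.5, 0.8], [0.8, -0.1]]
rows 6 dworld [-0.0128  0.0485 -0.1412] rv [0.0015 0.0001 0.011 ]
0 "travel": [0.311, -0.126, 0.941] "rotation": [0.003, 0.0, 0.023]
1 "travel": [0.31, -0.127, 0.941] "rotation": [0.003, 0.0, 0.023]
2 "travel": [0.31, -0.127, 0.941] "rotation": [0.003, 0.0, 0.023]
3 "travel": [0.31, -0.127, 0.941] "rotation": [0.003, 0.0, 0.023]
4 "travel": [0.31, -0.128, 0.941] "rotation": [0.003, 0.0, 0.023]
5 "travel": [0.309, -0.128, 0.941] "rotation": [0.003, 0.0, 0.023]
```

move_arm(deltas=[{"travel":[0.37,-0.15,0.94],"rotation":[0.01,0,0.03]},{"travel":[0.37,-0.15,0.94],"rotation":[0.01,0,0.03]},{"travel":[0.37,-0.15,0.94],"rotation":[0,0,0.03]},{"travel":[0.37,-0.15,0.94],"rotation":[0,0,0.03]},{"travel":[0.37,-0.15,0.94],"rotation":[0,0,0.03]}])

```text
time: 6.02
position: [0.4669, 0.0907, 0.0823]
eef_rot: [-0.0, 0.755, 0.656, -0.0]
force: [0.5, -1.3, -0.6]
gripper_width: 0.0856
finger_force: 0.0
```

move_arm(deltas=[{"travel":[0,0,0.75],"rotation":[0,0,0]},{"travel":[0,0,0.75],"rotation":[0,0,0]},{"travel":[0,0,0.74],"rotation":[0,0,0]},{"travel":[0,0,0],"rotation":[0,0,0]},{"travel":[0,0,0],"rotation":[0,0,0]}])

```text
time: 6.43
position: [0.466, 0.0905, 0.0267]
eef_rot: [-0.001, 0.755, 0.656, -0.001]
force: [0.5, -0.1, 1.0]
gripper_width: 0.0855
finger_force: 0.0
```

```bash
python3 - <<'E'
from h import *
plan([.467,.0919,.010],Rdown(-.1358))
print(readout.get_obs()['force'])
E
```

```text
rows 1 dworld [ 0.001   0.0014 -0.0167] rv [-0.0029  0.0001 -0.0039]
0 "travel": [0.06, 0.034, 0.668] "rotation": [-0.037, 0.001, -0.049]
[ 0.49110773 -0.14306308  0.96689844]
```

move_arm(deltas=[{"travel":[0.06,0.03,0.33],"rotation":[-0.04,0,-0.05]},{"travel":[0,0,0.33],"rotation":[0,0,0]},{"travel":[0,0,0],"rotation":[0,0,0]}])

```text
time: 6.68
position: [0.4671, 0.0923, 0.0095]
eef_rot: [0.0, 0.753, 0.658, 0.0]
force: [-0.3, 0.3, 0.1]
gripper_width: 0.0856
finger_force: 0.0
```

move_arm(deltas=[{"travel":[0,0,0],"rotation":[0,0,0]},{"travel":[0,0,0],"rotation":[0,0,0]},{"travel":[0,0,0],"rotation":[0,0,0]},{"travel":[0,0,0],"rotation":[0,0,0]},{"travel":[0,0,0],"rotation":[0,0,0]}], hand=-1, force=60)

```text
time: 7.1
position: [0.4676, 0.0924, 0.0106]
eef_rot: [0.001, 0.753, 0.658, 0.001]
force: [0.0, 0.3, 0.2]
gripper_width: 0.0251
finger_force: 0.0
```

move_arm(deltas=[{"travel":[0,0,0],"rotation":[0,0,0]},{"travel":[0,0,0],"rotation":[0,0,0]},{"travel":[0,0,0],"rotation":[0,0,0]},{"travel":[0,0,0],"rotation":[0,0,0]},{"travel":[0,0,0],"rotation":[0,0,0]}])

```text
time: 7.52
position: [0.4675, 0.0924, 0.0106]
eef_rot: [0.001, 0.753, 0.658, 0.001]
force: [-1.0, 0.5, 3.9]
gripper_width: 0.0092
finger_force: 59.3
```

```bash
python3 - <<'E'
from h import *
o=readout.get_obs();print(o['position'],o['eef_rot'],o['force'],o['torque'],o['gripper_width'],o['finger_force'])
E
```

```text
[0.46750313 0.09238969 0.01059561] [6.91940552e-04 7.53190980e-01 6.57801193e-01 6.78500658e-04] [-0.96425524  0.46956278  3.90709784] [ 0.03723786  0.30232939 -0.05603663] 0.009164061330558259 59.30528104305267
```

```bash
python3 - <<'E'
from h import *
plan([.43,.085,.0106+.0925],Rdown(-.1358),vmax=.65)
E
```

```text
rows 7 dworld [-0.0375 -0.0074  0.0925] rv [ 0.0019 -0.0001  0.0008]
0 "travel": [-0.071, -0.206, -0.529] "rotation": [0.003, -0.0, 0.001]
1 "travel": [-0.071, -0.206, -0.529] "rotation": [0.003, -0.0, 0.001]
2 "travel": [-0.071, -0.206, -0.529] "rotation": [0.003, -0.0, 0.001]
3 "travel": [-0.071, -0.206, -0.529] "rotation": [0.003, -0.0, 0.001]
4 "travel": [-0.071, -0.206, -0.529] "rotation": [0.003, -0.0, 0.001]
5 "travel": [-0.071, -0.206, -0.529] "rotation": [0.003, -0.0, 0.001]
6 "travel": [-0.071, -0.206, -0.529] "rotation": [0.003, -0.0, 0.001]
```

move_arm(deltas=[{"travel":[0,0,-0.25],"rotation":[0,0,0]},{"travel":[-0.05,-0.15,-0.5],"rotation":[0,0,0]},{"travel":[-0.1,-0.28,-0.6],"rotation":[0,0,0]},{"travel":[-0.1,-0.28,-0.6],"rotation":[0,0,0]},{"travel":[-0.1,-0.28,-0.6],"rotation":[0,0,0]}])

```text
time: 7.93
position: [0.4407, 0.087, 0.0745]
eef_rot: [0.0, 0.753, 0.658, 0.0]
force: [-0.1, -0.4, -1.7]
gripper_width: 0.0093
finger_force: 58.6
```

move_arm(deltas=[{"travel":[-0.1,-0.25,-0.6],"rotation":[0,0,0]},{"travel":[-0.05,-0.2,-0.4],"rotation":[0,0,0]},{"travel":[0,0,-0.15],"rotation":[0,0,0]},{"travel":[0,0,0],"rotation":[0,0,0]},{"travel":[0,0,0],"rotation":[0,0,0]}])

```text
time: 8.35
position: [0.4299, 0.0849, 0.1023]
eef_rot: [0.0, 0.753, 0.658, 0.0]
force: [-0.1, -0.2, -1.4]
gripper_width: 0.0092
finger_force: 58.6
```

```bash
python3 - <<'E'
from h import *
a=-.091
p=np.array([.6385,-.1964])-.214*np.array([np.cos(a),np.sin(a)])
plan([*p,.0106+.0925],Rdown(a),vmax=.65)
o=readout.get_obs();print(o['position'],o['force'],o['torque'],o['gripper_width'],o['finger_force'],p)
E
```

```text
rows 17 dworld [-0.0045 -0.2619  0.0008] rv [ 0.0014 -0.0001 -0.0441]
0 "travel": [-0.612, 0.072, -0.002] "rotation": [0.001, -0.0, -0.032]
1 "travel": [-0.612, 0.071, -0.002] "rotation": [0.001, -0.0, -0.032]
2 "travel": [-0.612, 0.069, -0.002] "rotation": [0.001, -0.0, -0.032]
3 "travel": [-0.613, 0.068, -0.002] "rotation": [0.001, -0.0, -0.032]
4 "travel": [-0.613, 0.066, -0.002] "rotation": [0.001, -0.0, -0.032]
5 "travel": [-0.613, 0.065, -0.002] "rotation": [0.001, -0.0, -0.032]
6 "travel": [-0.613, 0.063, -0.002] "rotation": [0.001, -0.0, -0.032]
7 "travel": [-0.613, 0.061, -0.002] "rotation": [0.001, -0.0, -0.032]
8 "travel": [-0.613, 0.06, -0.002] "rotation": [0.001, -0.0, -0.032]
9 "travel": [-0.613, 0.058, -0.002] "rotation": [0.001, -0.0, -0.032]
10 "travel": [-0.614, 0.057, -0.002] "rotation": [0.001, -0.0, -0.032]
11 "travel": [-0.614, 0.055, -0.002] "rotation": [0.001, -0.0, -0.032]
12 "travel": [-0.614, 0.053, -0.002] "rotation": [0.001, -0.0, -0.032]
13 "travel": [-0.614, 0.052, -0.002] "rotation": [0.001, -0.0, -0.032]
14 "travel": [-0.614, 0.05, -0.002] "rotation": [0.001, -0.0, -0.032]
15 "travel": [-0.614, 0.049, -0.002] "rotation": [0.001, -0.0, -0.032]
16 "travel": [-0.614, 0.047, -0.002] "rotation": [0.001, -0.0, -0.032]
[0.42990536 0.08490646 0.10225144] [-0.05636315 -0.1647636  -1.43536363] [0.05451538 0.20323434 0.02398949] 0.00923332519839819 58.620840311050415 [ 0.42538546 -0.17695287]
```

move_arm(deltas=[{"travel":[-0.3,0.04,0],"rotation":[0,0,-0.03]},{"travel":[-0.55,0.06,0],"rotation":[0,0,-0.03]},{"travel":[-0.7,0.07,0],"rotation":[0,0,-0.03]},{"travel":[-0.7,0.07,0],"rotation":[0,0,-0.03]},{"travel":[-0.7,0.07,0],"rotation":[0,0,-0.03]}])

```text
time: 8.77
position: [0.4275, 0.0097, 0.1018]
eef_rot: [0.0, 0.749, 0.663, 0.0]
force: [-0.2, 0.2, -1.3]
gripper_width: 0.0092
finger_force: 58.6
```

move_arm(deltas=[{"travel":[-0.7,0.07,0],"rotation":[0,0,-0.03]},{"travel":[-0.7,0.07,0],"rotation":[0,0,-0.04]},{"travel":[-0.7,0.07,0],"rotation":[0,0,-0.04]},{"travel":[-0.7,0.07,0],"rotation":[0,0,-0.04]},{"travel":[-0.7,0.07,0],"rotation":[0,0,-0.04]}])

```text
time: 9.18
position: [0.4258, -0.0784, 0.1018]
eef_rot: [-0.0, 0.744, 0.668, 0.0]
force: [0.2, 0.7, -2.5]
gripper_width: 0.0093
finger_force: 58.6
```

move_arm(deltas=[{"travel":[-0.7,0.07,0],"rotation":[0,0,-0.04]},{"travel":[-0.7,0.07,0],"rotation":[0,0,-0.04]},{"travel":[-0.7,0.07,0],"rotation":[0,0,-0.04]},{"travel":[-0.7,0.06,0],"rotation":[0,0,-0.04]},{"travel":[-0.7,0.05,0],"rotation":[0,0,-0.03]}])

```text
time: 9.6
position: [0.4249, -0.1662, 0.1017]
eef_rot: [-0.0, 0.739, 0.674, 0.0]
force: [0.7, -0.4, -1.8]
gripper_width: 0.0095
finger_force: 58.6
```

move_arm(deltas=[{"travel":[-0.4,0.03,0],"rotation":[0,0,-0.01]},{"travel":[-0.1,0,0],"rotation":[0,0,0]},{"travel":[0,0,0],"rotation":[0,0,0]},{"travel":[0,0,0],"rotation":[0,0,0]}])

```text
time: 9.93
position: [0.4249, -0.1769, 0.1024]
eef_rot: [0.0, 0.739, 0.674, 0.001]
force: [0.3, -0.6, -1.3]
gripper_width: 0.0094
finger_force: 58.6
```

```bash
python3 - <<'E'
from h import *
a=-.091
p=np.array([.6385,-.1964])-.214*np.array([np.cos(a),np.sin(a)])
plan([*p,.0106+.0925],Rdown(a),vmax=.65)
im=wsnap('w5')
C=wcam('w5');print(proj(C,[.63,-.1964,.09]))
cv2.imwrite('pics/w5b.png',cv2.resize(im[:240,320:,::-1],(800,600),interpolation=cv2.INTER_CUBIC))
E
```

```text
rows 1 dworld [ 0.0005 -0.      0.0007] rv [ 0.0009 -0.0008 -0.0008]
0 "travel": [0.002, 0.019, -0.029] "rotation": [0.011, -0.01, -0.009]
9.9333 [ 0.4249 -0.1769  0.1024] [1.000e-04 7.388e-01 6.739e-01 6.000e-04] 0.014
[700.77782212 248.84831094]
```

View pics/w5b.png

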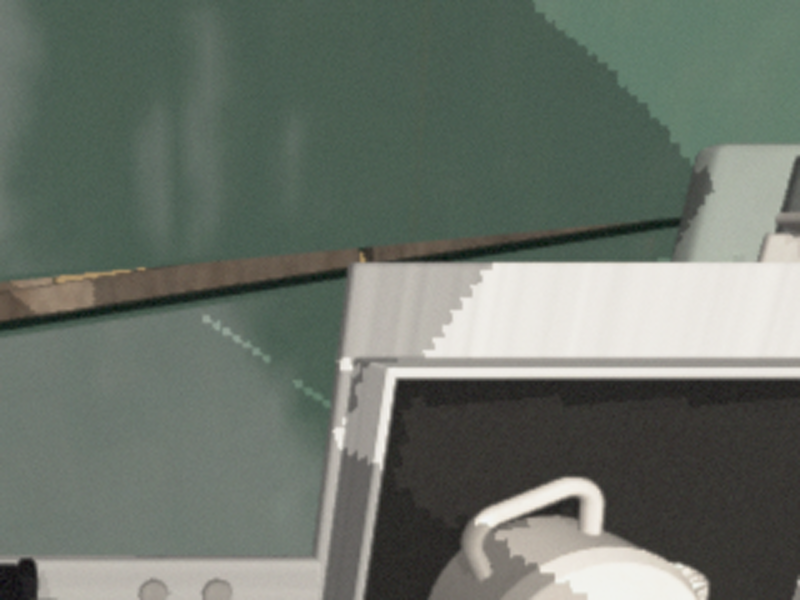

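The tray's left edge is level in the image (row 263), its front-left corner is at (352,263), and the counter is in place. I'll check that against the predicted pose, and use the top and scene views for the fit at the mouth.

```bash
python3 - <<'E'
from h import *
C=wcam('w5');a=-.0905;c,s=np.cos(a),np.sin(a);g=[.4249,-.1769]
for X,Y,Z in((.065,.075,.003),(.12,.075,.003),(.065,.017,.003)):
    q=proj(C,[g[0]+c*X-s*Y,g[1]+s*X+c*Y,.0919+Z]);print((q-[320,0])*2.5)
im=snap('scene','s1.png');C=cam('scene');u,v=proj(C,[.62,-.19,.09]).astype(int);print(u,v)
i2=snap('top','t1.png');C=cam('top');U,Vv=proj(C,[.60,-.19,.09]).astype(int);print(U,Vv)
A=cv2.resize(im[v-75:v+75,u-60:u+40,::-1],(400,600),interpolation=cv2.INTER_CUBIC)
B=cv2.resize(i2[Vv-60:Vv+60,U-40:U+40,::-1],(400,600),interpolation=cv2.INTER_CUBIC)
cv2.imwrite('pics/s1b.png',np.hstack([A,B]))
E
```

```text
[354.57245653 256.407309  ]
[657.48942937 255.96596501]
[316.94595844 554.41375638]
365 216
358 209
```

View pics/s1b.png

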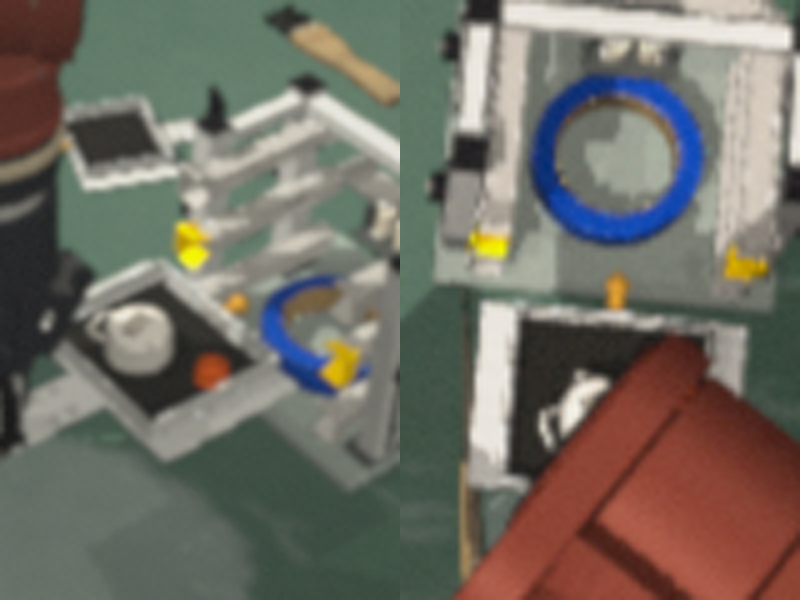

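Seen from the wrist, the tray sits about 1 mm right of where I had it. The top view shows the tray centred on the yellow mouths. I'll correct by 0.8 mm and go in.

move_arm(deltas=[{"travel":[0.035,0.1,-0.03],"rotation":[0,0,0]},{"travel":[0,0.3,0],"rotation":[0,0,0]},{"travel":[0,0.4,0],"rotation":[0,0,0]},{"travel":[0,0.3,0],"rotation":[0,0,0]},{"travel":[0,0.2,0],"rotation":[0,0,0]}])

```text
time: 10.5
position: [0.4587, -0.1796, 0.1036]
eef_rot: [0.001, 0.739, 0.674, 0.001]
force: [-0.7, 0.6, -1.4]
gripper_width: 0.0091
finger_force: 58.6
```

move_arm(deltas=[{"travel":[0,0.15,0],"rotation":[0,0,0]},{"travel":[0,0.15,0],"rotation":[0,0,0]},{"travel":[0,0.15,0],"rotation":[0,0,0]},{"travel":[0,0.15,0],"rotation":[0,0,0]}])

```text
time: 10.83
position: [0.4727, -0.181, 0.1035]
eef_rot: [0.0, 0.739, 0.674, 0.0]
force: [-0.9, 0.0, -2.4]
gripper_width: 0.0095
finger_force: 58.6
```

```bash
cat >> h.py <<'E'
def st():
    o=readout.get_obs();a=-.091;u=np.array([np.cos(a),np.sin(a)]);v=np.array([-u[1],u[0]])
    d=o['position'][:2]-[.6385,-.1964];w,x,y,z=o['eef_rot'];R=Ro.from_quat([x,y,z,w]).as_matrix()
    f=o['force'];print('t',o['time'],'nose',round(d@u+.17,4),'lat',round(d@v,4),'under',round(o['position'][2]-.0106,4),'yaw',round(np.arctan2(R[1,1],R[0,1]),4),'toolz',R[:2,2].round(4),'F along/lat/z',round(f[:2]@u,2),round(f[:2]@v,2),round(f[2],2),'T',o['torque'].round(3))
E
python3 -c "
from h import *
st()"
```

```text
t 10.8333 nose 0.0035 lat 0.0002 under 0.0929 yaw -0.0919 toolz [0.0013 0.    ] F along/lat/z -0.94 -0.08 -2.38 T [0.058 0.276 0.016]
```

move_arm(deltas=[{"travel":[0.02,0.16,0],"rotation":[0,0,0]},{"travel":[0,0.16,0],"rotation":[0,0,0]},{"travel":[0,0.16,0],"rotation":[0,0,0]},{"travel":[0,0.16,0],"rotation":[0,0,0]},{"travel":[0,0,0],"rotation":[0,0,0]}])

```text
time: 11.25
position: [0.4891, -0.1821, 0.1036]
eef_rot: [0.001, 0.739, 0.674, 0.001]
force: [1.1, -0.1, -3.1]
gripper_width: 0.0093
finger_force: 58.5
```

```bash
python3 -c "
from h import *
st()
snap('scene','s2.png')"
```

```text
t 11.25 nose 0.02 lat 0.0007 under 0.093 yaw -0.0916 toolz [ 0.0019 -0.0002] F along/lat/z 1.15 0.03 -3.08 T [0.038 0.166 0.044]
```

move_arm(deltas=[{"travel":[0,0,0.04],"rotation":[0,0,0]},{"travel":[0,0,0.04],"rotation":[0,0,0]},{"travel":[0,0,0],"rotation":[0,0,0]}])

```text
time: 11.55
position: [0.4883, -0.182, 0.1015]
eef_rot: [0.001, 0.739, 0.674, 0.001]
force: [-0.3, 0.2, -1.8]
gripper_width: 0.0092
finger_force: 58.7
```

```bash
python3 -c "
from h import *
st()"
```

```text
t 11.55 nose 0.0192 lat 0.0007 under 0.0909 yaw -0.0919 toolz [ 0.0015 -0.0001] F along/lat/z -0.33 0.15 -1.78 T [-0.007  0.136  0.022]
```

move_arm(deltas=[{"travel":[0,0,0.04],"rotation":[0,0,0]},{"travel":[0,0,0],"rotation":[0,0,0]}])

```text
time: 11.72
position: [0.4884, -0.182, 0.1005]
eef_rot: [0.001, 0.739, 0.674, 0.001]
force: [0.2, 0.2, -1.2]
gripper_width: 0.0094
finger_force: 58.7
```

```bash
python3 -c "
from h import *
st()"
```

```text
t 11.7167 nose 0.0192 lat 0.0007 under 0.0899 yaw -0.0919 toolz [ 0.0016 -0.0002] F along/lat/z 0.14 0.22 -1.18 T [ 0.033  0.168 -0.006]
```

move_arm(deltas=[{"travel":[0,0,0.03],"rotation":[0,0,0]},{"travel":[0,0,0],"rotation":[0,0,0]}])

```text
time: 11.88
position: [0.4885, -0.182, 0.0998]
eef_rot: [0.001, 0.739, 0.674, 0.001]
force: [-0.9, -0.8, -2.4]
gripper_width: 0.0094
finger_force: 58.7
```

```bash
python3 -c "
from h import *
st()"
```

```text
t 11.8833 nose 0.0193 lat 0.0007 under 0.0892 yaw -0.0918 toolz [ 0.0016 -0.0001] F along/lat/z -0.77 -0.91 -2.35 T [ 0.032  0.199 -0.034]
```

move_arm(deltas=[{"travel":[0,0,0.03],"rotation":[0,0,0]},{"travel":[0,0,0],"rotation":[0,0,0]}])

```text
time: 12.05
position: [0.4885, -0.182, 0.099]
eef_rot: [0.001, 0.739, 0.674, 0.001]
force: [0.1, -0.5, -0.8]
gripper_width: 0.0094
finger_force: 58.7
```

```bash
python3 -c "
from h import *
st()"
```

```text
t 12.05 nose 0.0193 lat 0.0007 under 0.0884 yaw -0.0918 toolz [ 0.0015 -0.    ] F along/lat/z 0.13 -0.51 -0.84 T [0.002 0.183 0.007]
```

move_arm(deltas=[{"travel":[0,0,0.03],"rotation":[0,0,0]},{"travel":[0,0,0],"rotation":[0,0,0]}])

```text
time: 12.22
position: [0.4885, -0.182, 0.0982]
eef_rot: [0.001, 0.739, 0.674, 0.001]
force: [0.1, 0.7, -2.0]
gripper_width: 0.0094
finger_force: 58.7
```

```bash
python3 -c "
from h import *
st()"
```

```text
t 12.2167 nose 0.0193 lat 0.0007 under 0.0876 yaw -0.0918 toolz [ 0.0015 -0.0001] F along/lat/z 0.08 0.74 -2.0 T [-0.018  0.141 -0.028]
```

move_arm(deltas=[{"travel":[0,0,0.03],"rotation":[0,0,0]},{"travel":[0,0,0],"rotation":[0,0,0]}])

```text
time: 12.38
position: [0.4885, -0.182, 0.0976]
eef_rot: [0.001, 0.739, 0.674, 0.001]
force: [-0.8, -0.6, -2.2]
gripper_width: 0.0091
finger_force: 58.7
```

```bash
python3 -c "
from h import *
st()"
```

```text
t 12.3833 nose 0.0193 lat 0.0007 under 0.087 yaw -0.0918 toolz [ 0.0017 -0.0001] F along/lat/z -0.72 -0.66 -2.22 T [ 0.014  0.119 -0.028]
```

move_arm(deltas=[{"travel":[0,0,0.04],"rotation":[0,0,0]},{"travel":[0,0,0],"rotation":[0,0,0]}])

```text
time: 12.55
position: [0.4886, -0.1821, 0.0968]
eef_rot: [0.001, 0.739, 0.674, 0.001]
force: [-0.6, 1.0, 0.3]
gripper_width: 0.0091
finger_force: 59.1
```

```bash
python3 -c "
from h import *
st()"
```

```text
t 12.55 nose 0.0194 lat 0.0006 under 0.0862 yaw -0.0918 toolz [ 0.0019 -0.0003] F along/lat/z -0.69 0.95 0.28 T [0.048 0.032 0.013]
```

move_arm(deltas=[{"travel":[0,0,0.04],"rotation":[0,0,0]},{"travel":[0,0,0],"rotation":[0,0,0]}])

```text
time: 12.72
position: [0.4887, -0.1822, 0.096]
eef_rot: [0.001, 0.739, 0.674, 0.001]
force: [-3.6, -0.1, 2.8]
gripper_width: 0.0091
finger_force: 59.4
```

```bash
python3 -c "
from h import *
st()"
```

```text
t 12.7167 nose 0.0196 lat 0.0006 under 0.0854 yaw -0.0918 toolz [ 0.0022 -0.0005] F along/lat/z -3.56 -0.41 2.77 T [ 0.067 -0.038  0.042]
```

The ledge is at about 0.0868. I'll lift back to just touching and slide in.

move_arm(deltas=[{"travel":[0,0,-0.055],"rotation":[0,0,0]},{"travel":[0,0.2,0],"rotation":[0,0,0]},{"travel":[0,0.2,0],"rotation":[0,0,0]},{"travel":[0,0.2,0],"rotation":[0,0,0]},{"travel":[0,0,0],"rotation":[0,0,0]}])

```text
time: 13.13
position: [0.5045, -0.1836, 0.097]
eef_rot: [0.001, 0.739, 0.674, 0.001]
force: [1.0, -0.2, -0.5]
gripper_width: 0.009
finger_force: 59.0
```

```bash
python3 -c "
from h import *
st()"
```

```text
t 13.1333 nose 0.0354 lat 0.0006 under 0.0864 yaw -0.0915 toolz [ 0.0023 -0.0003] F along/lat/z 1.05 -0.09 -0.48 T [-0.128 -0.299  0.009]
```

move_arm(deltas=[{"travel":[0,0.2,0],"rotation":[0,0,0]},{"travel":[0,0.2,0],"rotation":[0,0,0]},{"travel":[0,0.2,0],"rotation":[0,0,0]},{"travel":[0,0.2,0],"rotation":[0,0,0]},{"travel":[0,0,0],"rotation":[0,0,0]}])

```text
time: 13.55
position: [0.5244, -0.1854, 0.097]
eef_rot: [0.001, 0.739, 0.674, 0.001]
force: [1.9, 0.4, 0.3]
gripper_width: 0.0096
finger_force: 59.0
```

```bash
python3 -c "
from h import *
st()"
```

```text
t 13.55 nose 0.0553 lat 0.0006 under 0.0864 yaw -0.0916 toolz [ 0.0023 -0.0002] F along/lat/z 1.85 0.54 0.27 T [-0.066 -0.283 -0.015]
```

move_arm(deltas=[{"travel":[0,0,-0.02],"rotation":[0,0,0]},{"travel":[0,0.2,0],"rotation":[0,0,0]},{"travel":[0,0.2,0],"rotation":[0,0,0]},{"travel":[0,0.2,0],"rotation":[0,0,0]},{"travel":[0,0,0],"rotation":[0,0,0]}])

```text
time: 13.97
position: [0.5391, -0.1867, 0.0975]
eef_rot: [0.001, 0.739, 0.674, 0.001]
force: [0.6, -0.4, -1.2]
gripper_width: 0.0091
finger_force: 58.8
```

```bash
python3 -c "
from h import *
st()"
```

```text
t 13.9667 nose 0.0701 lat 0.0006 under 0.0869 yaw -0.0917 toolz [ 0.0019 -0.0001] F along/lat/z 0.61 -0.35 -1.19 T [-0.029  0.034 -0.025]
```

move_arm(deltas=[{"travel":[0,0.1,0],"rotation":[0,0,0]},{"travel":[0,0.1,0],"rotation":[0,0,0]},{"travel":[0,0,0],"rotation":[0,0,0]}])

```text
time: 14.22
position: [0.5436, -0.1871, 0.0975]
eef_rot: [0.001, 0.739, 0.674, 0.001]
force: [-0.3, 0.4, -1.5]
gripper_width: 0.0094
finger_force: 58.7
```

```bash
python3 -c "
from h import *
st()"
```

```text
t 14.2167 nose 0.0746 lat 0.0006 under 0.0869 yaw -0.0918 toolz [ 0.0017 -0.0002] F along/lat/z -0.32 0.34 -1.52 T [-0.042  0.102  0.027]
```

move_arm(deltas=[{"travel":[0,0.1,0],"rotation":[0,0,0]},{"travel":[0,0.1,0],"rotation":[0,0,0]},{"travel":[0,0.1,0],"rotation":[0,0,0]},{"travel":[0,0,0],"rotation":[0,0,0]}])

```text
time: 14.55
position: [0.5512, -0.1878, 0.0976]
eef_rot: [0.001, 0.739, 0.674, 0.001]
force: [-0.3, -0.1, -1.8]
gripper_width: 0.0095
finger_force: 58.7
```

move_arm(deltas=[{"travel":[0,0.08,0],"rotation":[0,0,0]},{"travel":[0,0.08,0],"rotation":[0,0,0]},{"travel":[0,0,0],"rotation":[0,0,0]}])

```text
time: 14.8
position: [0.555, -0.1882, 0.0976]
eef_rot: [0.001, 0.739, 0.674, 0.001]
force: [-1.4, 0.0, -1.7]
gripper_width: 0.0091
finger_force: 58.7
```

move_arm(deltas=[{"travel":[0,0.08,0],"rotation":[0,0,0]},{"travel":[0,0.08,0],"rotation":[0,0,0]},{"travel":[0,0,0],"rotation":[0,0,0]}])

```text
time: 15.05
position: [0.559, -0.1884, 0.0976]
eef_rot: [0.001, 0.739, 0.674, 0.001]
force: [-1.2, 0.8, -1.2]
gripper_width: 0.0093
finger_force: 58.8
```

```bash
python3 -c "
from h import *
st()"
```

```text
t 15.05 nose 0.0901 lat 0.0007 under 0.087 yaw -0.0916 toolz [ 0.0017 -0.    ] F along/lat/z -1.23 0.72 -1.23 T [0.077 0.178 0.044]
```

move_arm(deltas=[{"travel":[0,0.04,0],"rotation":[0,0,0]},{"travel":[0,0.04,0],"rotation":[0,0,0]},{"travel":[0,0,0],"rotation":[0,0,0]}])

```text
time: 15.3
position: [0.5605, -0.1886, 0.0975]
eef_rot: [0.0, 0.739, 0.674, 0.0]
force: [-3.5, -0.3, -0.4]
gripper_width: 0.0091
finger_force: 58.9
```

move_arm(deltas=[{"travel":[0,0.04,0],"rotation":[0,0,0]},{"travel":[0,0.04,0],"rotation":[0,0,0]},{"travel":[0,0,0],"rotation":[0,0,0]}])

```text
time: 15.55
position: [0.5621, -0.1887, 0.0974]
eef_rot: [-0.0, 0.739, 0.674, 0.0]
force: [-6.0, 1.1, 0.5]
gripper_width: 0.0092
finger_force: 59.1
```

move_arm(deltas=[{"travel":[0,0.04,0],"rotation":[0,0,0]},{"travel":[0,0,0],"rotation":[0,0,0]}])

```text
time: 15.72
position: [0.563, -0.1888, 0.0974]
eef_rot: [-0.0, 0.739, 0.674, 0.0]
force: [-6.3, 1.3, 0.3]
gripper_width: 0.0093
finger_force: 59.2
```

```bash
python3 -c "
from h import *
st()"
```

```text
t 15.7167 nose 0.0941 lat 0.0007 under 0.0868 yaw -0.0919 toolz [-0.0001  0.0002] F along/lat/z -6.41 0.72 0.29 T [0.18  1.215 0.112]
```

move_arm(deltas=[{"travel":[0,0.04,0],"rotation":[0,0,0]},{"travel":[0,0,0],"rotation":[0,0,0]}])

```text
time: 15.88
position: [0.5641, -0.1889, 0.0975]
eef_rot: [0.0, 0.739, 0.674, 0.0]
force: [-5.5, 1.1, 0.3]
gripper_width: 0.0091
finger_force: 59.1
```

```bash
python3 -c "
from h import *
st()"
```

```text
t 15.8833 nose 0.0953 lat 0.0007 under 0.0869 yaw -0.0919 toolz [0.0002 0.0002] F along/lat/z -5.53 0.62 0.31 T [0.225 1.185 0.082]
```

Still moving under about 6 N, as expected with the rollers spreading. I'll continue.

move_arm(deltas=[{"travel":[0,0.04,0],"rotation":[0,0,0]},{"travel":[0,0,0],"rotation":[0,0,0]}])

```text
time: 16.05
position: [0.5655, -0.1891, 0.0975]
eef_rot: [0.0, 0.739, 0.674, 0.0]
force: [-3.3, 1.0, -0.3]
gripper_width: 0.0089
finger_force: 58.9
```

move_arm(deltas=[{"travel":[0,0.04,0],"rotation":[0,0,0]},{"travel":[0,0,0],"rotation":[0,0,0]}])

```text
time: 16.22
position: [0.567, -0.1892, 0.0976]
eef_rot: [0.001, 0.739, 0.674, 0.001]
force: [-1.8, 0.6, -2.3]
gripper_width: 0.009
finger_force: 58.7
```

```bash
python3 -c "
from h import *
st()"
```

```text
t 16.2167 nose 0.0981 lat 0.0007 under 0.087 yaw -0.0917 toolz [ 0.002  -0.0001] F along/lat/z -1.88 0.46 -2.3 T [0.201 0.491 0.097]
```

move_arm(deltas=[{"travel":[0,0.04,0],"rotation":[0,0,0]},{"travel":[0,0,0],"rotation":[0,0,0]}])

```text
time: 16.38
position: [0.568, -0.1893, 0.0976]
eef_rot: [0.001, 0.739, 0.674, 0.001]
force: [0.4, 0.8, -3.3]
gripper_width: 0.0088
finger_force: 58.7
```

move_arm(deltas=[{"travel":[0,0.03,0],"rotation":[0,0,0]},{"travel":[0,0,0],"rotation":[0,0,0]}])

```text
time: 16.55
position: [0.5688, -0.1894, 0.0977]
eef_rot: [0.001, 0.739, 0.674, 0.001]
force: [1.1, 0.3, -2.5]
gripper_width: 0.0092
finger_force: 58.7
```

```bash
python3 -c "
from h import *
st()"
```

```text
t 16.55 nose 0.0999 lat 0.0006 under 0.0871 yaw -0.0917 toolz [ 0.0022 -0.0002] F along/lat/z 1.11 0.37 -2.45 T [0.142 0.113 0.121]
```

Pull-in has begun, as the force is now positive. The end stop should be close, so I'll take small steps.

move_arm(deltas=[{"travel":[0,0.03,0],"rotation":[0,0,0]},{"travel":[0,0,0],"rotation":[0,0,0]}])

```text
time: 16.72
position: [0.5695, -0.1895, 0.0977]
eef_rot: [0.001, 0.739, 0.674, 0.001]
force: [1.6, -0.1, -2.7]
gripper_width: 0.0093
finger_force: 58.7
```

move_arm(deltas=[{"travel":[0,0.02,0],"rotation":[0,0,0]},{"travel":[0,0,0],"rotation":[0,0,0]}])

```text
time: 16.88
position: [0.57, -0.1896, 0.0977]
eef_rot: [0.001, 0.739, 0.674, 0.001]
force: [1.6, 0.7, -1.9]
gripper_width: 0.0091
finger_force: 58.7
```

```bash
python3 -c "
from h import *
st()"
```

```text
t 16.8833 nose 0.1012 lat 0.0006 under 0.0871 yaw -0.0917 toolz [ 0.0022 -0.0003] F along/lat/z 1.55 0.84 -1.93 T [ 0.124 -0.182  0.109]
```

move_arm(deltas=[{"travel":[0,0.02,0],"rotation":[0,0,0]},{"travel":[0,0,0],"rotation":[0,0,0]}])

```text
time: 17.05
position: [0.5705, -0.1896, 0.0978]
eef_rot: [0.001, 0.739, 0.674, 0.001]
force: [2.3, 1.2, -2.9]
gripper_width: 0.0095
finger_force: 58.7
```

move_arm(deltas=[{"travel":[0,0.02,0],"rotation":[0,0,0]},{"travel":[0,0,0],"rotation":[0,0,0]}])

```text
time: 17.22
position: [0.571, -0.1897, 0.0978]
eef_rot: [0.001, 0.739, 0.674, 0.001]
force: [3.5, 1.0, -3.2]
gripper_width: 0.0093
finger_force: 58.7
```

move_arm(deltas=[{"travel":[0,0.02,0],"rotation":[0,0,0]},{"travel":[0,0,0],"rotation":[0,0,0]}])

```text
time: 17.38
position: [0.5715, -0.1897, 0.0978]
eef_rot: [0.001, 0.739, 0.674, 0.001]
force: [5.0, -0.5, -2.9]
gripper_width: 0.009
finger_force: 58.7
```

```bash
python3 -c "
from h import *
st()"
```

```text
t 17.3833 nose 0.1026 lat 0.0006 under 0.0872 yaw -0.0918 toolz [ 0.0022 -0.0003] F along/lat/z 4.99 -0.07 -2.91 T [ 0.047 -0.575  0.053]
```

Pull-in is now about 5 N, and the stop is still ahead.

move_arm(deltas=[{"travel":[0,0.02,0],"rotation":[0,0,0]},{"travel":[0,0,0],"rotation":[0,0,0]}])

```text
time: 17.55
position: [0.5719, -0.1897, 0.0977]
eef_rot: [0.001, 0.739, 0.674, 0.001]
force: [5.4, 0.3, -3.1]
gripper_width: 0.0094
finger_force: 58.7
```

move_arm(deltas=[{"travel":[0,0.02,0],"rotation":[0,0,0]},{"travel":[0,0,0],"rotation":[0,0,0]}])

```text
time: 17.72
position: [0.5725, -0.1898, 0.0978]
eef_rot: [0.001, 0.739, 0.674, 0.001]
force: [5.6, -0.8, -4.4]
gripper_width: 0.0089
finger_force: 58.8
```

move_arm(deltas=[{"travel":[0,0.02,0],"rotation":[0,0,0]},{"travel":[0,0,0],"rotation":[0,0,0]}])

```text
time: 17.88
position: [0.573, -0.1898, 0.0978]
eef_rot: [0.001, 0.739, 0.674, 0.001]
force: [6.0, -0.6, -3.3]
gripper_width: 0.0096
finger_force: 58.7
```

```bash
python3 -c "
from h import *
st()"
```

```text
t 17.8833 nose 0.1041 lat 0.0006 under 0.0872 yaw -0.0918 toolz [ 0.0022 -0.0003] F along/lat/z 6.06 -0.02 -3.25 T [ 0.076 -0.843  0.137]
```

move_arm(deltas=[{"travel":[0,0.02,0],"rotation":[0,0,0]},{"travel":[0,0,0],"rotation":[0,0,0]}])

```text
time: 18.05
position: [0.5735, -0.1899, 0.0977]
eef_rot: [0.001, 0.739, 0.674, 0.001]
force: [5.9, 0.7, -2.4]
gripper_width: 0.009
finger_force: 58.8
```

move_arm(deltas=[{"travel":[0,0.02,0],"rotation":[0,0,0]},{"travel":[0,0,0],"rotation":[0,0,0]}])

```text
time: 18.22
position: [0.5738, -0.1899, 0.0978]
eef_rot: [0.001, 0.739, 0.674, 0.001]
force: [4.3, -1.0, -3.4]
gripper_width: 0.0094
finger_force: 58.9
```

```bash
python3 -c "
from h import *
st()"
```

```text
t 18.2167 nose 0.1049 lat 0.0006 under 0.0872 yaw -0.0918 toolz [ 0.0018 -0.0002] F along/lat/z 4.42 -0.65 -3.39 T [ 0.026 -0.601  0.097]
```

move_arm(deltas=[{"travel":[0,0.02,0],"rotation":[0,0,0]},{"travel":[0,0,0],"rotation":[0,0,0]}])

```text
time: 18.38
position: [0.5739, -0.1898, 0.0976]
eef_rot: [0.0, 0.739, 0.674, 0.0]
force: [0.7, 0.1, -0.7]
gripper_width: 0.009
finger_force: 59.1
```

```bash
python3 -c "
from h import *
st()"
```

```text
t 18.3833 nose 0.105 lat 0.0007 under 0.087 yaw -0.0919 toolz [ 0.0009 -0.    ] F along/lat/z 0.67 0.21 -0.66 T [ 0.104 -0.182  0.114]
```

move_arm(deltas=[{"travel":[0,0.02,0],"rotation":[0,0,0]},{"travel":[0,0,0],"rotation":[0,0,0]}])

```text
time: 18.55
position: [0.5742, -0.1899, 0.0976]
eef_rot: [0.0, 0.739, 0.674, 0.0]
force: [-0.4, 0.3, -1.0]
gripper_width: 0.0091
finger_force: 59.1
```

```bash
python3 -c "
from h import *
st()"
```

```text
t 18.55 nose 0.1054 lat 0.0006 under 0.087 yaw -0.0919 toolz [0.0007 0.    ] F along/lat/z -0.41 0.21 -1.03 T [0.089 0.143 0.138]
```

move_arm(deltas=[{"travel":[0,0.03,0],"rotation":[0,0,0]},{"travel":[0,0,0],"rotation":[0,0,0]}])

```text
time: 18.72
position: [0.5752, -0.19, 0.0976]
eef_rot: [0.0, 0.739, 0.674, 0.0]
force: [-0.6, 1.0, -1.5]
gripper_width: 0.0092
finger_force: 59.0
```

move_arm(deltas=[{"travel":[0,0.03,0],"rotation":[0,0,0]},{"travel":[0,0,0],"rotation":[0,0,0]}])

```text
time: 18.88
position: [0.5761, -0.19, 0.0975]
eef_rot: [0.0, 0.739, 0.674, 0.0]
force: [0.2, -0.1, -1.4]
gripper_width: 0.0093
finger_force: 59.0
```

```bash
python3 -c "
from h import *
st()"
```

```text
t 18.8833 nose 0.1073 lat 0.0007 under 0.0869 yaw -0.0918 toolz [ 0.0014 -0.    ] F along/lat/z 0.24 -0.09 -1.45 T [0.099 0.138 0.122]
```

The pull has ended and the rollers are on the neck, but it's not at the stop yet. I'll carry on gently.

move_arm(deltas=[{"travel":[0,0.025,0],"rotation":[0,0,0]},{"travel":[0,0,0],"rotation":[0,0,0]}])

```text
time: 19.05
position: [0.5764, -0.1901, 0.0975]
eef_rot: [0.0, 0.739, 0.674, 0.0]
force: [-3.2, 1.5, -1.4]
gripper_width: 0.0093
finger_force: 59.3
```

move_arm(deltas=[{"travel":[0,0.025,0],"rotation":[0,0,0]},{"travel":[0,0,0],"rotation":[0,0,0]}])

```text
time: 19.22
position: [0.5765, -0.19, 0.0974]
eef_rot: [-0.0, 0.739, 0.674, -0.0]
force: [-6.0, 0.9, 0.7]
gripper_width: 0.0093
finger_force: 59.5
```

```bash
python3 -c "
from h import *
st()"
```

```text
t 19.2167 nose 0.1077 lat 0.0008 under 0.0868 yaw -0.0919 toolz [-0.0005  0.0003] F along/lat/z -6.09 0.33 0.67 T [0.242 1.189 0.067]
```

move_arm(deltas=[{"travel":[0,0.02,0],"rotation":[0,0,0]},{"travel":[0,0,0],"rotation":[0,0,0]}])

```text
time: 19.38
position: [0.5765, -0.19, 0.0973]
eef_rot: [-0.001, 0.739, 0.674, -0.0]
force: [-8.6, 2.5, 2.1]
gripper_width: 0.0094
finger_force: 59.7
```

```bash
python3 -c "
from h import *
st()"
```

```text
t 19.3833 nose 0.1077 lat 0.0008 under 0.0867 yaw -0.0921 toolz [-0.0015  0.0004] F along/lat/z -8.76 1.67 2.06 T [0.274 1.656 0.071]
```

Solid against the stop. I'll press up to about 13 N.

move_arm(deltas=[{"travel":[0,0.03,0],"rotation":[0,0,0]},{"travel":[0,0,0],"rotation":[0,0,0]},{"travel":[0,0,0],"rotation":[0,0,0]}])

```text
time: 19.63
position: [0.5766, -0.19, 0.0973]
eef_rot: [-0.001, 0.739, 0.674, -0.001]
force: [-14.1, 2.7, 4.2]
gripper_width: 0.0093
finger_force: 60.1
```

```bash
python3 -c "
from h import *
st()"
```

```text
t 19.6333 nose 0.1077 lat 0.0008 under 0.0867 yaw -0.0922 toolz [-0.0029  0.0005] F along/lat/z -14.25 1.41 4.2 T [0.301 2.242 0.051]
```

move_arm(deltas=[{"travel":[0,-0.04,0],"rotation":[0,0,0]},{"travel":[0,-0.035,0],"rotation":[0,0,0]},{"travel":[0,0,0],"rotation":[0,0,0]}])

```text
time: 19.88
position: [0.5765, -0.1901, 0.0976]
eef_rot: [0.0, 0.739, 0.674, 0.0]
force: [-4.3, 0.4, -0.8]
gripper_width: 0.0092
finger_force: 59.5
```

```bash
python3 -c "
from h import *
st()"
```

```text
t 19.8833 nose 0.1076 lat 0.0006 under 0.087 yaw -0.0919 toolz [ 0.0011 -0.0001] F along/lat/z -4.34 -0.04 -0.78 T [0.193 0.742 0.109]
```

move_arm(deltas=[{"travel":[0,0,0],"rotation":[0,0,0]},{"travel":[0,0,0],"rotation":[0,0,0]},{"travel":[0,0,0],"rotation":[0,0,0]},{"travel":[0,0,0],"rotation":[0,0,0]},{"travel":[0,0,0],"rotation":[0,0,0]}], hand=0.1)

```text
time: 20.3
position: [0.577, -0.1902, 0.0979]
eef_rot: [0.001, 0.739, 0.674, 0.001]
force: [-1.2, -0.8, -0.3]
gripper_width: 0.0471
finger_force: 0.0
```

```bash
python3 -c "
from h import *
st()
print(readout.get_obs()['gripper_width'])"
```

```text
t 20.3 nose 0.1082 lat 0.0005 under 0.0873 yaw -0.0918 toolz [ 0.0022 -0.0004] F along/lat/z -1.14 -0.86 -0.33 T [0.001 0.045 0.022]
0.04705064942176404
```

Released. Now I'll lift straight up and back away.

move_arm(deltas=[{"travel":[0,0,-0.4],"rotation":[0,0,0]},{"travel":[0,0,-0.6],"rotation":[0,0,0]},{"travel":[0,0,-0.8],"rotation":[0,0,0]},{"travel":[0,0,-0.8],"rotation":[0,0,0]},{"travel":[0,0,-0.8],"rotation":[0,0,0]}])

```text
time: 20.72
position: [0.5767, -0.1901, 0.1844]
eef_rot: [0.001, 0.739, 0.674, 0.001]
force: [0.1, -0.2, -0.8]
gripper_width: 0.0469
finger_force: 0.0
```

move_arm(deltas=[{"travel":[0,-0.6,-0.6],"rotation":[0,0,0]},{"travel":[0,-0.8,0],"rotation":[0,0,0]},{"travel":[0,-0.8,0],"rotation":[0,0,0]},{"travel":[0,-0.5,0],"rotation":[0,0,0]},{"travel":[0,0,0],"rotation":[0,0,0]}])

```text
time: 21.13
position: [0.5082, -0.1839, 0.1989]
eef_rot: [0.001, 0.739, 0.674, 0.001]
force: [-0.4, -0.5, -0.5]
gripper_width: 0.0467
finger_force: 0.0
```

```bash
python3 - <<'E'
from h import *
st()
im=wsnap('w6')
C=wcam('w6');print(proj(C,[.64,-.196,.09]))
s=snap('scene','s3.png')
A=cv2.resize(im[60:360,340:640,::-1],(400,400));B=cv2.resize(s[140:290,290:440,::-1],(400,400),interpolation=cv2.INTER_CUBIC)
cv2.imwrite('pics/end.png',np.hstack([A,B]))
E
```

```text
t 21.1333 nose 0.0391 lat 0.0006 under 0.1883 yaw -0.0923 toolz [ 0.0022 -0.0008] F along/lat/z -0.33 -0.53 -0.52 T [ 0.008 -0.006  0.019]
21.1333 [ 0.5082 -0.1839  0.1989] [1.100e-03 7.390e-01 6.737e-01 6.000e-04] 0.055
[477.97764535 195.3560309 ]
```

View pics/end.png

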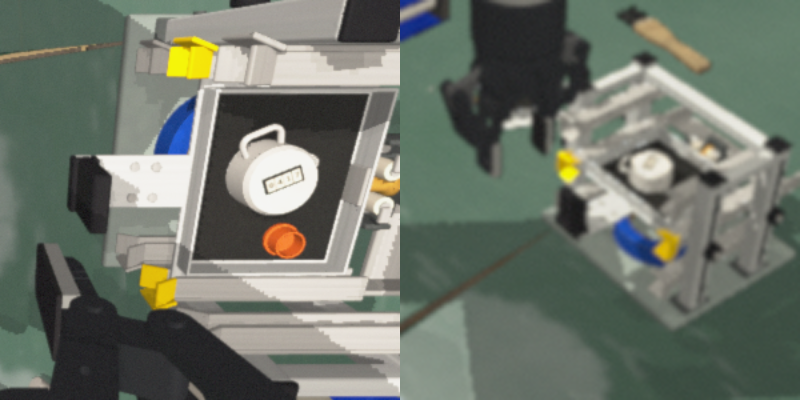

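The tray sits between the yellow-mouthed runners, its plate edges behind the mouths at (190,60) and (158,285). The brass pin is between the rollers at (380,185), the counter and cap are still in the tray, and the gripper is clear. Handing in.

```bash
python3 -c "
from h import *
print(robot.finish_job())"
```

```text
the job is handed in; nothing more can be done
None
```

The tray is home in the yellow-mouthed middle runners: the catch snapped behind the pin head, I pressed it to about 14 N against the end stop, then let go. The counter and cap are still in the tray, and the job was handed in at about 21 s.

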